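Pack a two-layer chicory carton

TASK

Pack the open carton in two layers. First lay the two large chicory heads on its floor, one in the middle of each lane and lengthwise with it; then set the grey layer tray over them, right way up and level on the four corner posts; last lay the two small heads on the tray, one in the middle of each half and lengthwise with the tray's rib. Which way the red tips point does not matter; do not disturb the tape roll, the knife and the jar.

Things in the scene. Friction and masses are not known exactly. Their poses are not given: they have to be found in the camera images.
- carton: Open cream carton, fixed, 190 (x) x 222 (y) x 75 mm high, walls and floor 5 mm, blue inside. Origin: centre of underside, z up. A low divider (6 mm thick, top at z = 30 mm) along x makes two lanes, 180 mm long, 103 mm wide, middles at y = +-54.5 mm, floor at z = 5 mm. In each corner a white post, 26 (x) x 32 (y) mm, flat top at z = 58 mm; the tray rests on these four.
- layer_tray: Loose grey layer tray, 164 (x) x 196 (y) mm, 90 g: plate 4 mm thick, rims 5 mm higher at x = +-80 mm. Origin: centre of underside, z up. An upright rib along x through its middle to lift it by: 90 mm long, 9 mm thick, top at z = 40 mm. Small heads go at y = +-54 mm, between faint lines. It fits the carton either way round, x along the carton's x, with 8 mm play each way.
- large_a: Large chicory head, white with dark red tip, 150 mm long, 46 mm thick, tapered to both ends, about 150 g; one of two, either may go in either lane. Lies on its side and does not roll by itself (rounded eight-sided section). Origin on its long axis, half way along, 23 mm above what it lies on; x along it to the red tip. Full thickness from 33 mm behind the origin to 27 mm ahead.
- large_b: Large chicory head, white with dark red tip, 150 mm long, 46 mm thick, tapered to both ends, about 150 g; one of two, either may go in either lane. Lies on its side and does not roll by itself (rounded eight-sided section). Origin on its long axis, half way along, 23 mm above what it lies on; x along it to the red tip. Full thickness from 33 mm behind the origin to 27 mm ahead.
- small_a: Small chicory head, white with dark red tip, 115 mm long, 35 mm thick, tapered to both ends, about 70 g; one of two, either may go on either half of the tray. Lies on its side and does not roll by itself (rounded eight-sided section). Origin on its long axis, half way along, 17.5 mm above what it lies on; x along it to the red tip. Full thickness from 25 mm behind the origin to 20 mm ahead.
- small_b: Small chicory head, white with dark red tip, 115 mm long, 35 mm thick, tapered to both ends, about 70 g; one of two, either may go on either half of the tray. Lies on its side and does not roll by itself (rounded eight-sided section). Origin on its long axis, half way along, 17.5 mm above what it lies on; x along it to the red tip. Full thickness from 25 mm behind the origin to 20 mm ahead.
- tape_roll: Bystander: brown roll of packing tape lying flat, 96 mm across, 48 mm high. Origin at the centre of its underside. To be left alone.
- trim_knife: Bystander: trimming knife with dark wooden handle lying flat, about 180 mm long along x, 16 mm high. Origin near its middle at the underside. To be left alone.
- jar: Bystander: closed jar with white cap, 68 mm across, 85 mm high. Origin at the centre of its underside. To be left alone.
Mind the look-alikes: they are no part of the job. What is shaped like the large_a but blue or green is not meant. What is shaped like the small_a but blue or yellow is not meant.

How it is judged:
By the outcome, as a careful person would: the job done as asked, in the order asked, and still so for the second after the job is handed in, with the robot touching nothing.
It also fails if it takes over 122 s, if anything falls off the work surface, if the arm or the gripper's body presses on something with over 40 N, if the wrist force passes 120 N, or if a joint passes its speed limit or range.

ROBOT

A 6-joint arm with a two-finger parallel gripper is mounted at the origin on the work surface. World frame = base frame: x ahead of the robot, y to its left, z up, the work surface at z = 0. Lengths are in mm, angles in rad, forces in N, time in s.
With the tool pointing down it reaches from about 350 to 875 mm from the base axis. Payload 4.2 kg.
Tool frame: the origin (TCP) lies midway between the tips of the shut fingers; the grasp point (between the pads) lies 19 mm behind it; z points along the fingers, y is the direction in which the jaws open and shut (so a half turn about z gives the same grasp; the last joint's range is limited). The gripper opens to 87 mm and grips with 3 to 60 N. Pads are 19 mm wide; open, the fingers measure 117 mm over their backs; the gripper's body (75 mm by 190 mm) begins 51 mm behind the grasp point.
Start: joints at [-0.97, 0.385, 0.008, 0, -1.194, -0.259], TCP at [209.504, -588.818, 189.75] pointing down, gripper open.
Joint ranges: [-3.14, 3.14], [-1.21, 2.06], [-1.07, 1.41], [-3.16, 2.05], [-2.99, -0.16], [-3.1, 3.1]. Speed limits (rad/s): [2.79, 2.79, 3.14, 3.14, 3.14, 3.14].

INTERFACE

Orientations are given as a rotation vector (axis times angle).
In Python, from plant import arm gives the robot as it stands.
- The arm moves only by the tool move_arm, never from a script. Its argument "rows" is a list of rows, each an object of numbers: "tx", "ty", "tz": the shift along the tool's x, y, z in m; "wx", "wy", "wz": the turn, a rotation vector about the tool's x, y, z in degrees; "claw": the finger opening in m, from 0 to 0.087. In form: [{"tx": .., "ty": .., "tz": .., "wx": .., "wy": .., "wz": .., "claw": ..}, ...]. A call has 1 to 10 rows; each row shifts and turns the pose as measured when the row begins, along the tool's axes as they then stand; what a row does not reach is not made up. A row lasts 1/8 s, in which the tool goes at most 62.5 mm and 10.7 degrees, less where a joint would pass 70% of its speed; a pose out of reach is approached as far as the arm can. A call is refused whole if a number of a shift passes 0.0625 or a number of a turn 10.7, either way. A call with a gripper value outside its range is refused whole. The fingers move at their own pace and stop on an object; the grip force is fixed at half the most. Time passes only in rows, so rows that do not move let the fingers close. It gives the time, the measured TCP pose, the force and the opening at its end, in the units of the state.
- arm.get_state(): the state, without advancing time (a new reading comes with each control period).
- arm.read_camera(name): name is "scene" or "side" or "wrist"; returns a dict with "frame" (400x640x3 uint8, red, green, blue), "depth" (400x640 float32, mm along the optical axis (not along the pixel's ray), 0 where there is no reading), "vertical_fov" (degrees; the focal length in pixels is half the picture's height over the tangent of half this angle, whatever the lens; pixels are square), "cx", "cy" (the principal point, pixels), "origin" and "rotation" of the camera in the world. Camera axes: x right, y up, looking along -z (the intrinsics and any distortion apply to the point x, -y, -z); pixel columns grow to the right and rows downward; lengths in mm; the calibration is good to about 2 mm. A picture is of the moment at which its call begins.
- arm.close_job(): hands the job in, once; it reports no verdict.
The state is a dict: "time_s": time; "q": joint angles; "joint_velocities": joint speeds; "effort": joint torques, N m; "position": TCP position; "orientation": TCP orientation; "ft_force": force on the tool from outside, world axes, zero at the start; "wrist_torque": the same for the moment, N m; "finger_gap": finger opening in mm.
Only numpy, scipy, OpenCV 4.12 (cv2) and the standard library are available. Lean on these libraries where they do the work, as an engineer would, in place of code of your own. Each camera call takes 0.05 s, during which the arm holds its last target. There are 200 camera calls.

## Working session

There is one attempt and no reset: what is moved stays moved. The work goes in short steps, Python scripts to look and compute and a tool call to move; the robot and the scene stay as the last step left them, time stands still between calls to the robot, and variables do not carry over. Pictures are saved under pics/ and viewed, about 12 in all and at most 16, crops included, and the job is handed in when it is done.

Besides the shell and the picture viewer there is one more tool, called after "Emit:" as name(argument=value, ...), one argument or row to a line, values as JSON. move_arm: Moves the arm, as the interface text tells. Its arguments: {"type":"object","properties":{"rows":{"type":"array","items":{"type":"object","properties":{"tx":{"type":"number"},"ty":{"type":"number"},"tz":{"type":"number"},"wx":{"type":"number"},"wy":{"type":"number"},"wz":{"type":"number"},"claw":{"type":"number"}}}}},"required":["rows"]}

```bash
ls; mkdir -p pics; cat > h.py <<'E'
import numpy as np, cv2
from scipy.spatial.transform import Rotation as R
from plant import arm
def cam(n):
    c=arm.read_camera(n); np.savez('pics/last_%s.npz'%n,**{k:np.array(v) for k,v in c.items()}); return c
def load(n): return dict(np.load('pics/last_%s.npz'%n))
def foc(c): return 200/np.tan(np.radians(float(c['vertical_fov']))/2)
def cloud(c):
    d=c['depth']; f=foc(c); v,u=np.mgrid[0:400,0:640]
    P=np.stack([(u-c['cx'])*d/f,-(v-c['cy'])*d/f,-d],-1)
    return P@np.array(c['rotation']).T+c['origin']
def save(name,c): cv2.imwrite('pics/'+name,c['frame'][:,:,::-1])
E
python3 - <<'E'
from h import *
for n in ['scene','side']:
    c=cam(n); save(n+'1.png',c); print(n,[k for k in c],c['vertical_fov'],c['cx'],c['cy'],c['origin'],np.round(c['rotation'],3).tolist())
    print({k:v for k,v in c.items() if k not in('frame','depth','rotation')})
s=arm.get_state(); print(s)
E
```

```text
pics
scene ['frame', 'depth', 'vertical_fov', 'cx', 'cy', 'origin', 'rotation'] 44.597337182056954 310.89138068183786 202.1493545458097 [1491.51201412  242.1003602   863.89259677] [0.64, 0.8, 1.692]
{'vertical_fov': 44.597337182056954, 'cx': 310.89138068183786, 'cy': 202.1493545458097, 'origin': array([1491.51201412,  242.1003602 ,  863.89259677])}
side ['frame', 'depth', 'vertical_fov', 'cx', 'cy', 'origin', 'rotation'] 45.4222772355411 326.2686957141304 200.1360848818742 [-107.70512441  620.29410683 1011.28176601] [0.376, -0.865, -2.218]
{'vertical_fov': 45.4222772355411, 'cx': 326.2686957141304, 'cy': 200.1360848818742, 'origin': array([-107.70512441,  620.29410683, 1011.28176601])}
{'time_s': 0.1, 'q': array([-9.70424065e-01,  3.85478398e-01,  6.75716489e-03, -3.99656660e-04,
       -1.19402525e+00, -2.58591012e-01]), 'joint_velocities': array([-0.00010242, -0.00218661,  0.00263466,  0.00139154,  0.00062896,
        0.00081472]), 'effort': array([ 3.27745265e-04, -3.91688061e+01,  1.87935805e+01,  4.23187941e+00,
        1.34651075e-02, -7.43045962e-05]), 'position': array([ 209.2690556 , -588.2773806 ,  188.77299031]), 'orientation': array([ 5.33950417e-01, -3.09540180e+00, -3.02760937e-03]), 'ft_force': array([-0.61325777,  0.46270833, -0.30351392]), 'wrist_torque': array([0.02738553, 0.05363572, 0.00147145]), 'finger_gap': 87.02385196652135}
```

```bash
sed -i "s/P@np.array(c\['rotation'\]).T/P@R.from_rotvec(c['rotation']).as_matrix().T/" h.py; python3 - <<'E'
from h import *
for n in ['scene','side']:
    c=load(n); cv2.imwrite('pics/%s1b.png'%n,cv2.resize(c['frame'][:,:,::-1],(800,500)))
    P=cloud(c); print(n,P[c['depth']>0].min(0),P[c['depth']>0].max(0),np.round(P[350:400:25,100:600:100],0).tolist())
E
```

```text
scene [-1819.84237662 -1880.83027632  -768.07547325] [1005.29583954 1503.57564204  499.84506917] [[[622.0, -789.0, -753.0], [974.0, -113.0, -1.0], [921.0, 85.0, -0.0], [868.0, 284.0, 0.0], [813.0, 485.0, -1.0]], [[717.0, -727.0, -750.0], [621.0, -378.0, -754.0], [975.0, 100.0, -2.0], [925.0, 290.0, 0.0], [873.0, 482.0, -1.0]]]
side [ -289.74777726 -1890.96163898  -779.51808851] [2262.60055034 1023.59310278  704.14472463] [[[602.0, 651.0, -0.0], [442.0, 491.0, 2.0], [286.0, 331.0, -5.0], [127.0, 173.0, -2.0], [-35.0, 53.0, 62.0]], [[547.0, 678.0, 2.0], [394.0, 524.0, 1.0], [241.0, 371.0, 3.0], [90.0, 218.0, 1.0], [-61.0, 71.0, 10.0]]]
```

View pics/scene1.png

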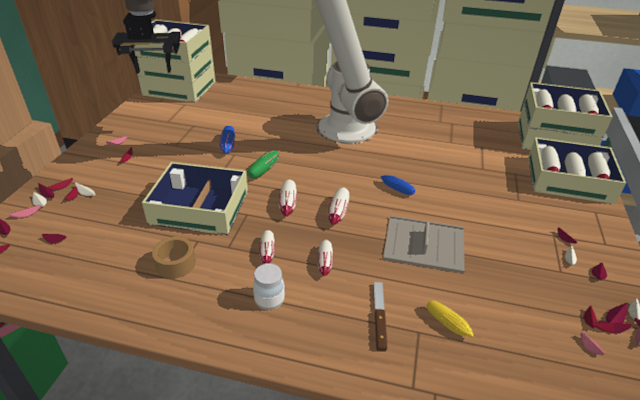

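View pics/side1.png

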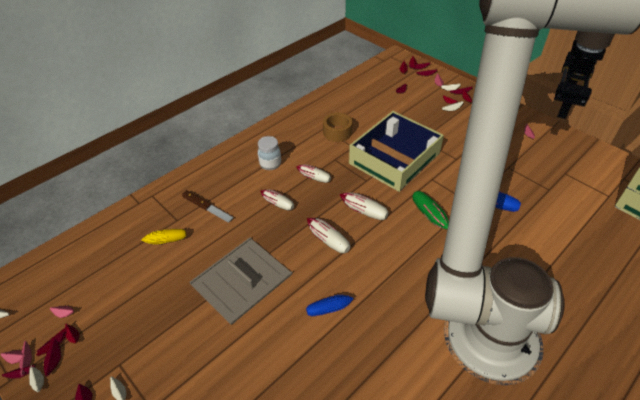

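```bash
cat >> h.py <<'E'
def seg(c,P,px,r=45,zlo=8,zhi=60):
    u0,v0=px; p0=P[v0-4:v0+5,u0-4:u0+5].reshape(-1,3); p0=np.median(p0,0)
    m=(np.linalg.norm(P[:,:,:2]-p0[:2],axis=2)<110)&(P[:,:,2]>zlo)&(P[:,:,2]<zhi)&(c['depth']>0)
    n,l=cv2.connectedComponents(m.astype(np.uint8)); k=l[v0,u0]
    return l==k if k else m
E
python3 - <<'E'
from h import *
pix={'scene':dict(La=(288,197),Lb=(340,205),sa=(267,246),sb=(325,257),tray=(400,240)),'side':dict(La=(364,206),Lb=(328,234),sa=(313,173),sb=(277,199),tray=(215,280))}
for n in pix:
    c=load(n);P=cloud(c)
    for k,px in pix[n].items():
        if k=='tray': 
            m=seg(c,P,px,zlo=1.5,zhi=60)
        else: m=seg(c,P,px)
        Q=P[m]; (x,y),(w,h),a=cv2.minAreaRect(Q[:,:2].astype(np.float32))
        fr=c['frame'].astype(int); red=m&(fr[:,:,0]>fr[:,:,1]*1.6)
        print(n,k,m.sum(),'ctr',round(x),round(y),'wh',round(w),round(h),'ang',round(a,1),'zmax',Q[:,2].max().round(),'red',P[red][:,:2].mean(0).round() if red.any() else 0)
# orthophoto
im=np.zeros((400,500,3),np.uint8);hm=np.zeros((400,500),np.float32)
for n in pix:
    c=load(n);P=cloud(c);Q=P.reshape(-1,3);F=c['frame'].reshape(-1,3)[:,::-1]
    i=np.round((950-Q[:,0])/2).astype(int); j=np.round((450-Q[:,1])/2).astype(int)
    ok=(i>=0)&(i<400)&(j>=0)&(j<500)&(Q[:,2]<150)&(Q[:,2]>-15)&(c['depth'].ravel()>0)
    im[i[ok],j[ok]]=F[ok]; hm[i[ok],j[ok]]=Q[ok,2]
im=cv2.resize(im,(750,600),interpolation=cv2.INTER_NEAREST); cv2.imwrite('pics/ortho.png',im)
# carton clouds
for n in pix:
    c=load(n);P=cloud(c);Q=P.reshape(-1,3)[c['depth'].ravel()>0]
    p0=P[200,200] if n=='scene' else P[150,395]
    q=Q[(np.linalg.norm(Q[:,:2]-p0[:2],axis=1)<180)&(Q[:,2]>70)&(Q[:,2]<82)]
    print(n,'carton',p0.round(),len(q),cv2.minAreaRect(q[:,:2].astype(np.float32)),q[:,2].max())
E
```

```text
scene La 508 ctr 475 -76 wh 148 45 ang 12.2 zmax 49.0 red [528. -64.]
scene Lb 539 ctr 474 67 wh 146 45 ang 1.3 zmax 49.0 red [527.  69.]
scene sa 405 ctr 673 -71 wh 106 34 ang 17.2 zmax 37.0 red [707. -60.]
scene sb 430 ctr 670 76 wh 114 34 ang 12.8 zmax 38.0 red [705.  84.]
scene tray 2060 ctr 538 250 wh 211 212 ang 33.8 zmax 42.0 red 0
side La 720 ctr 468 -73 wh 150 45 ang 12.5 zmax 49.0 red [519. -57.]
side Lb 763 ctr 466 70 wh 150 47 ang 0.4 zmax 50.0 red [522.  73.]
side sa 351 ctr 663 -67 wh 112 34 ang 13.5 zmax 38.0 red [698. -57.]
side sb 379 ctr 664 80 wh 118 35 ang 11.4 zmax 39.0 red [698.  89.]
side tray 2487 ctr 541 329 wh 158 162 ang 2.8 zmax 43.0 red 0
scene carton [ 541. -308.   18.] 613 ((549.9662475585938, -309.5166015625), (197.86068725585938, 225.8982391357422), 5.040964603424072) 78.26536694148638
side carton [ 567. -336.    2.] 448 ((544.9125366210938, -308.05059814453125), (193.20166015625, 230.58126831054688), 4.863500118255615) 78.89755642388195
```

View pics/ortho.png

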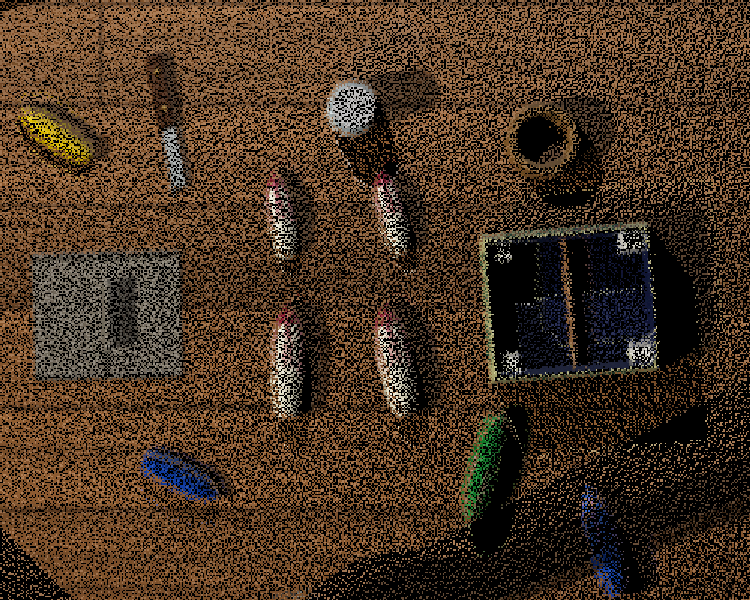

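```bash
cat >> h.py <<'E'
def go(x,y,z,yaw,step=58,wstep=10):
    """print rows (m, deg) from the measured pose to TCP x,y,z with jaw axis at yaw deg (mod 180)"""
    s=arm.get_state(); p=np.array(s['position']); A=R.from_rotvec(s['orientation'])
    best=None
    for k in (0,180):
        a=np.radians(yaw+k); ty=np.array([np.cos(a),np.sin(a),0]); tz=np.array([0,0,-1.]); tx=np.cross(ty,tz)
        w=(A.inv()*R.from_matrix(np.c_[tx,ty,tz])).as_rotvec()
        if best is None or np.linalg.norm(w)<np.linalg.norm(best): best=w
    d=np.array([x,y,z])-p; n=int(max(np.ceil(np.linalg.norm(d)/step),np.ceil(np.degrees(np.linalg.norm(best))/wstep),1))
    print('t',round(s['time_s'],2),'p',p.round(1),'F',np.array(s['ft_force']).round(1),'gap',round(s['finger_gap'],1),'q6',round(s['q'][5],2))
    for i in range(n):
        t=(A*R.from_rotvec(best*i/n)).inv().apply(d/n)/1000; w=np.degrees(best/n)
        print('{"tx":%.4f,"ty":%.4f,"tz":%.4f,"wx":%.1f,"wy":%.1f,"wz":%.1f}'%(*t,*w))
E
python3 -c "
from h import *
go(440,-75,260,102)"
```

```text
t 0.1 p [ 209.3 -588.3  188.8] F [-0.6  0.5 -0.3] gap 87.0 q6 -0.26
{"tx":-0.0389,"ty":0.0406,"tz":-0.0070,"wx":0.0,"wy":-0.0,"wz":0.8}
{"tx":-0.0384,"ty":0.0412,"tz":-0.0071,"wx":0.0,"wy":-0.0,"wz":0.8}
{"tx":-0.0378,"ty":0.0417,"tz":-0.0071,"wx":0.0,"wy":-0.0,"wz":0.8}
{"tx":-0.0373,"ty":0.0422,"tz":-0.0071,"wx":0.0,"wy":-0.0,"wz":0.8}
{"tx":-0.0367,"ty":0.0426,"tz":-0.0071,"wx":0.0,"wy":-0.0,"wz":0.8}
{"tx":-0.0362,"ty":0.0431,"tz":-0.0071,"wx":0.0,"wy":-0.0,"wz":0.8}
{"tx":-0.0356,"ty":0.0436,"tz":-0.0071,"wx":0.0,"wy":-0.0,"wz":0.8}
{"tx":-0.0350,"ty":0.0441,"tz":-0.0071,"wx":0.0,"wy":-0.0,"wz":0.8}
{"tx":-0.0344,"ty":0.0445,"tz":-0.0071,"wx":0.0,"wy":-0.0,"wz":0.8}
{"tx":-0.0338,"ty":0.0450,"tz":-0.0071,"wx":0.0,"wy":-0.0,"wz":0.8}
```

Candidates in the scene picture:
- Large, red and white: (288,197) and (340,205).
- Small, red and white: (267,246) and (325,257).
- Look-alikes: blue (228,138), green (263,164), small blue (398,185) and yellow (449,318).
- Rejected: loose leaves at the edges and heads in the side crates.

I choose the four red-and-white ones. I'll confirm that close up from the wrist camera.

Emit:
move_arm(
  rows=[
    {"tx":-0.039,"ty":0.041,"tz":-0.007,"wz":0.8},
    {"tx":-0.038,"ty":0.041,"tz":-0.007,"wz":0.8},
    {"tx":-0.038,"ty":0.042,"tz":-0.007,"wz":0.8},
    {"tx":-0.037,"ty":0.042,"tz":-0.007,"wz":0.8},
    {"tx":-0.037,"ty":0.043,"tz":-0.007,"wz":0.8},
    {"tx":-0.036,"ty":0.043,"tz":-0.007,"wz":0.8},
    {"tx":-0.036,"ty":0.044,"tz":-0.007,"wz":0.8},
    {"tx":-0.035,"ty":0.044,"tz":-0.007,"wz":0.8},
    {"tx":-0.034,"ty":0.045,"tz":-0.007,"wz":0.8},
    {"tx":-0.034,"ty":0.045,"tz":-0.007,"wz":0.8},
  ],
)

```text
schema error: expected keys tx, ty, tz, wx, wy, wz, claw
```

```bash
python3 - <<'E'
from h import *
c=cam('wrist'); save('w1.png',c); s=arm.get_state()
print(s['time_s'],s['position'].round(1),s['orientation'].round(3),s['ft_force'].round(1))
print(c['origin'],np.round(R.from_rotvec(c['rotation']).as_matrix(),3).tolist(),c['vertical_fov'],c['cx'],c['cy'])
P=cloud(c); print(P[50:400:100,50:640:120].round().tolist())
E
```

```text
0.15 [ 209.3 -588.4  188.9] [ 5.340e-01 -3.095e+00 -3.000e-03] [ 0.2 -0.7  0.6]
[ 131.74145962 -617.81881865  383.10443592] [[-0.335, -0.899, -0.283], [0.942, -0.319, -0.103], [0.003, -0.301, 0.954]] 70.05598364153117 320.90084742543746 196.08686651697823
[[[207.0, -1130.0, -212.0], [132.0, -811.0, -1.0], [83.0, -674.0, -1.0], [34.0, -537.0, 0.0], [-15.0, -399.0, -1.0]], [[414.0, -1140.0, -240.0], [252.0, -788.0, -0.0], [198.0, -637.0, 0.0], [144.0, -485.0, -0.0], [90.0, -334.0, 0.0]], [[1104.0, -1540.0, -751.0], [191.0, -650.0, 298.0], [341.0, -591.0, -1.0], [186.0, -547.0, 245.0], [151.0, -537.0, 299.0]], [[205.0, -660.0, 330.0], [198.0, -634.0, 327.0], [190.0, -605.0, 326.0], [179.0, -577.0, 327.0], [168.0, -550.0, 328.0]]]
```

View pics/w1.png

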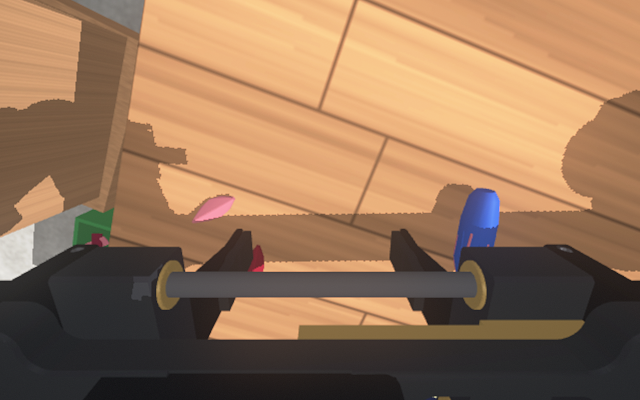

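```bash
sed -i 's/"wz":%.1f}/"wz":%.1f,"claw":.087}/' h.py; python3 -c "
from h import *
go(600,-90,260,98)"
```

```text
t 0.15 p [ 209.3 -588.4  188.9] F [ 0.2 -0.7  0.6] gap 87.2 q6 -0.26
{"tx":-0.0486,"ty":0.0308,"tz":-0.0064,"wx":0.0,"wy":-0.0,"wz":1.1,"claw":.087}
{"tx":-0.0481,"ty":0.0317,"tz":-0.0064,"wx":0.0,"wy":-0.0,"wz":1.1,"claw":.087}
{"tx":-0.0475,"ty":0.0326,"tz":-0.0064,"wx":0.0,"wy":-0.0,"wz":1.1,"claw":.087}
{"tx":-0.0469,"ty":0.0334,"tz":-0.0064,"wx":0.0,"wy":-0.0,"wz":1.1,"claw":.087}
{"tx":-0.0463,"ty":0.0343,"tz":-0.0064,"wx":0.0,"wy":-0.0,"wz":1.1,"claw":.087}
{"tx":-0.0456,"ty":0.0351,"tz":-0.0064,"wx":0.0,"wy":-0.0,"wz":1.1,"claw":.087}
{"tx":-0.0450,"ty":0.0360,"tz":-0.0064,"wx":0.0,"wy":-0.0,"wz":1.1,"claw":.087}
{"tx":-0.0443,"ty":0.0368,"tz":-0.0064,"wx":0.0,"wy":-0.0,"wz":1.1,"claw":.087}
{"tx":-0.0436,"ty":0.0376,"tz":-0.0064,"wx":0.0,"wy":-0.0,"wz":1.1,"claw":.087}
{"tx":-0.0429,"ty":0.0384,"tz":-0.0065,"wx":0.0,"wy":-0.0,"wz":1.1,"claw":.087}
{"tx":-0.0422,"ty":0.0392,"tz":-0.0065,"wx":0.0,"wy":-0.0,"wz":1.1,"claw":.087}
```

Emit:
move_arm(
  rows=[
    {"tx":-0.049,"ty":0.031,"tz":-0.008,"wx":0,"wy":0,"wz":1.1,"claw":0.087},
    {"tx":-0.048,"ty":0.032,"tz":-0.008,"wx":0,"wy":0,"wz":1.1,"claw":0.087},
    {"tx":-0.048,"ty":0.033,"tz":-0.008,"wx":0,"wy":0,"wz":1.1,"claw":0.087},
    {"tx":-0.047,"ty":0.034,"tz":-0.008,"wx":0,"wy":0,"wz":1.1,"claw":0.087},
    {"tx":-0.046,"ty":0.035,"tz":-0.008,"wx":0,"wy":0,"wz":1.1,"claw":0.087},
    {"tx":-0.046,"ty":0.035,"tz":-0.008,"wx":0,"wy":0,"wz":1.1,"claw":0.087},
    {"tx":-0.045,"ty":0.036,"tz":-0.008,"wx":0,"wy":0,"wz":1.1,"claw":0.087},
    {"tx":-0.045,"ty":0.037,"tz":-0.008,"wx":0,"wy":0,"wz":1.1,"claw":0.087},
    {"tx":-0.044,"ty":0.038,"tz":-0.008,"wx":0,"wy":0,"wz":1.1,"claw":0.087},
    {"tx":-0.043,"ty":0.039,"tz":-0.008,"wx":0,"wy":0,"wz":1.1,"claw":0.087},
  ],
)

```text
time_s: 1.4
position: [577.1, -122.6, 268.1]
orientation: [0.212, -3.13, -0.01]
ft_force: [0.4, -0.3, -0.0]
finger_gap: 87.2
```

```bash
python3 - <<'E'
from h import *
c=cam('wrist'); save('w2.png',c); s=arm.get_state()
print(s['time_s'],s['position'].round(1),s['orientation'].round(3),s['ft_force'].round(1),s['joint_velocities'].round(2))
P=cloud(c); np.save('pics/P.npy',P); print(c['origin'],P[50:210:50,50:640:120].round().tolist())
E
```

```text
1.45 [ 581.8 -118.1  268.2] [ 0.219 -3.134 -0.011] [4.6 1.1 1.2] [-0.06 -0.02 -0.07  0.    0.02  0.15]
[ 496.30906925 -136.28890513  462.79044051] [[[470.0, -535.0, -1.0], [455.0, -326.0, 74.0], [423.0, -189.0, 0.0], [399.0, -15.0, 2.0], [374.0, 162.0, -1.0]], [[541.0, -545.0, -1.0], [516.0, -361.0, 4.0], [492.0, -181.0, -0.0], [467.0, 2.0, -1.0], [442.0, 185.0, 1.0]], [[620.0, -555.0, -0.0], [593.0, -363.0, 4.0], [568.0, -173.0, 0.0], [542.0, 19.0, -1.0], [515.0, 209.0, 6.0]], [[706.0, -567.0, 0.0], [680.0, -367.0, -1.0], [653.0, -165.0, -0.0], [626.0, 39.0, -1.0], [597.0, 239.0, 5.0]]]
```

View pics/w2.png

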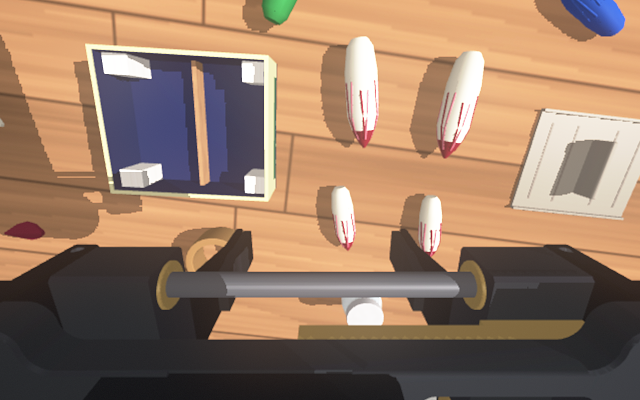

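```bash
cat >> h.py <<'E'
def rect(Q):
    (x,y),(w,h),a=cv2.minAreaRect(Q[:,:2].astype(np.float32)); return (round(x,1),round(y,1)),(round(w),round(h)),round(a,1)
def head(c,P,px,**k):
    m=seg(c,P,px,**k); Q=P[m][:,:2]; mu=Q.mean(0); w,v=np.linalg.eigh(np.cov((Q-mu).T)); ax=v[:,1]
    fr=c['frame'].astype(int); red=m&(fr[:,:,0]>fr[:,:,1]*1.6); 
    if red.any() and (P[red][:,:2].mean(0)-mu)@ax<0: ax=-ax
    t=(Q-mu)@ax; n=np.array([-ax[1],ax[0]]); sd=(Q-mu)@n
    ctr=mu+ax*(np.percentile(t,.3)+np.percentile(t,99.7))/2+n*(np.percentile(sd,1)+np.percentile(sd,99))/2
    return ctr.round(1),round(np.degrees(np.arctan2(ax[1],ax[0])),1),'L',(np.percentile(t,99.7)-np.percentile(t,.3)).round(),'W',(np.percentile(sd,99)-np.percentile(sd,1)).round(),'z',np.percentile(P[m][:,2],98).round(1)
E
python3 - <<'E'
from h import *
c=load('wrist');P=cloud(c)
for k,px in dict(La=(361,90),Lb=(460,105),sa=(343,217),sb=(430,220)).items(): print(k,head(c,P,px),rect(P[seg(c,P,px)]))
Q=P.reshape(-1,3)
def near(x,y,r,a,b): return Q[(np.hypot(Q[:,0]-x,Q[:,1]-y)<r)&(Q[:,2]>a)&(Q[:,2]<b)]
q=near(547,-309,170,70,80); print('carton',len(q),rect(q),q[:,2].max())
q=near(547,-309,170,52,62); print('posts z',np.median(q[:,2]))
km=cv2.kmeans(q[:,:2].astype(np.float32),4,None,(3,50,.1),5,cv2.KMEANS_PP_CENTERS)
for i in range(4): 
  qq=q[km[1].ravel()==i]; print('post',len(qq),rect(qq))
for n in('scene','side','wrist'):
    c=load(n);Q=cloud(c).reshape(-1,3)
    q=near(540,327,140,32,46); print(n,'rib',len(q),rect(q)); q=near(540,327,140,2.5,46); print('tray',len(q),rect(q))
E
```

```text
La (array([470.9, -78.4]), np.float64(13.1), 'L', np.float64(145.0), 'W', np.float64(44.0), 'z', np.float64(46.1)) ((471.9, -77.6), (149, 46), 12.9)
Lb (array([468.5,  63.1]), np.float64(1.0), 'L', np.float64(145.0), 'W', np.float64(40.0), 'z', np.float64(46.2)) ((469.8, 65.9), (150, 47), 0.3)
sa (array([667.8, -72.4]), np.float64(16.3), 'L', np.float64(111.0), 'W', np.float64(33.0), 'z', np.float64(35.2)) ((669.0, -72.0), (114, 35), 16.0)
sb (array([660.6,  72.6]), np.float64(11.1), 'L', np.float64(103.0), 'W', np.float64(31.0), 'z', np.float64(35.3)) ((662.5, 74.3), (108, 35), 12.8)
carton 3285 ((547.9, -310.5), (191, 223), 4.6) 76.91290526790533
posts z 57.39642697568911
post 809 ((623.3, -381.9), (134, 66), 52.9)
post 661 ((468.7, -237.9), (144, 75), 55.6)
post 972 ((484.3, -392.0), (68, 135), 46.2)
post 544 ((617.1, -229.0), (74, 144), 41.5)
scene rib 95 ((534.2, 307.3), (90, 9), 1.0)
tray 2322 ((539.3, 322.0), (256, 268), 33.7)
side rib 132 ((527.1, 309.6), (91, 10), 1.9)
tray 3355 ((541.7, 330.0), (275, 265), 4.4)
wrist rib 553 ((530.3, 306.2), (90, 11), 2.1)
tray 10638 ((516.1, 306.4), (196, 199), 2.3)
```

The wrist picture shows the large heads at (361,90) and (460,105), and the small ones at (343,217) and (430,225), all white with red tips. The carton is at (185,120), and the tray is right way up at (580,165). This agrees with the other cameras, so I'll take the first large head.

```bash
python3 -c "
from h import *
go(469,-78.5,100,103)"
```

```text
t 1.45 p [ 581.8 -118.1  268.2] F [4.6 1.1 1.2] gap 87.1 q6 -1.5
{"tx":0.0266,"ty":0.0134,"tz":0.0421,"wx":0.1,"wy":0.0,"wz":-1.2,"claw":.087}
{"tx":0.0263,"ty":0.0141,"tz":0.0421,"wx":0.1,"wy":0.0,"wz":-1.2,"claw":.087}
{"tx":0.0259,"ty":0.0147,"tz":0.0421,"wx":0.1,"wy":0.0,"wz":-1.2,"claw":.087}
{"tx":0.0256,"ty":0.0154,"tz":0.0421,"wx":0.1,"wy":0.0,"wz":-1.2,"claw":.087}
```

Emit:
move_arm(
  rows=[
    {"tx":0.027,"ty":0.013,"tz":0.042,"wx":0.1,"wy":0,"wz":-1.2,"claw":0.087},
    {"tx":0.026,"ty":0.014,"tz":0.042,"wx":0.1,"wy":0,"wz":-1.2,"claw":0.087},
    {"tx":0.026,"ty":0.015,"tz":0.042,"wx":0.1,"wy":0,"wz":-1.2,"claw":0.087},
    {"tx":0.026,"ty":0.015,"tz":0.042,"wx":0.1,"wy":0,"wz":-1.2,"claw":0.087},
    {"tx":0,"ty":0,"tz":0,"wx":0,"wy":0,"wz":0,"claw":0.087},
  ],
)

```text
time_s: 2.08
position: [465.2, -76.2, 93.5]
orientation: [0.36, -3.119, 0.0]
ft_force: [1.0, -0.7, -0.2]
finger_gap: 86.6
```

```bash
python3 -c "
from h import *
go(469,-78.5,8,103,step=25)"
```

```text
t 2.08 p [465.2 -76.2  93.5] F [ 1.  -0.7 -0.2] gap 86.6 q6 -1.52
{"tx":-0.0008,"ty":-0.0008,"tz":0.0214,"wx":0.0,"wy":-0.0,"wz":0.0,"claw":.087}
{"tx":-0.0008,"ty":-0.0008,"tz":0.0214,"wx":0.0,"wy":-0.0,"wz":0.0,"claw":.087}
{"tx":-0.0008,"ty":-0.0008,"tz":0.0214,"wx":0.0,"wy":-0.0,"wz":0.0,"claw":.087}
{"tx":-0.0008,"ty":-0.0008,"tz":0.0214,"wx":0.0,"wy":-0.0,"wz":0.0,"claw":.087}
```

Emit:
move_arm(
  rows=[
    {"tx":-0.002,"ty":-0.002,"tz":0.025,"wx":0,"wy":0,"wz":0,"claw":0.087},
    {"tx":-0.001,"ty":-0.001,"tz":0.025,"wx":0,"wy":0,"wz":0,"claw":0.087},
    {"tx":0,"ty":0,"tz":0.02,"wx":0,"wy":0,"wz":0,"claw":0.087},
    {"tx":0,"ty":0,"tz":0.01,"wx":0,"wy":0,"wz":0,"claw":0.087},
    {"tx":0,"ty":0,"tz":0.003,"wx":0,"wy":0,"wz":0,"claw":0.087},
    {"tx":0,"ty":0,"tz":0,"wx":0,"wy":0,"wz":0,"claw":0.04},
    {"tx":0,"ty":0,"tz":0,"wx":0,"wy":0,"wz":0,"claw":0.035},
    {"tx":0,"ty":0,"tz":0,"wx":0,"wy":0,"wz":0,"claw":0.035},
    {"tx":0,"ty":0,"tz":0,"wx":0,"wy":0,"wz":0,"claw":0.035},
  ],
)

```text
time_s: 3.2
position: [479.2, -78.3, 14.6]
orientation: [-0.363, 3.105, -0.003]
ft_force: [0.2, 0.6, -1.0]
finger_gap: 54.8
```

Emit:
move_arm(
  rows=[
    {"tx":0,"ty":0,"tz":0.004,"wx":0,"wy":0,"wz":0,"claw":0.035},
    {"tx":0,"ty":0,"tz":0,"wx":0,"wy":0,"wz":0,"claw":0.035},
    {"tx":0,"ty":0,"tz":0,"wx":0,"wy":0,"wz":0,"claw":0.035},
  ],
)

```text
time_s: 3.58
position: [479.3, -78.3, 10.5]
orientation: [-0.363, 3.104, -0.003]
ft_force: [0.4, -0.9, 0.4]
finger_gap: 35.9
```

```bash
python3 -c "
from h import *
go(469,-78.5,8,103,step=25)
c=cam('wrist'); save('w3.png',c)
s=arm.get_state(); print(s['q'].round(3),s['joint_velocities'].round(3), s['orientation'].round(3), s['ft_force'])"
```

```text
t 3.58 p [479.3 -78.3  10.5] F [ 0.4 -0.9  0.4] gap 35.9 q6 -1.52
{"tx":0.0101,"ty":0.0022,"tz":0.0023,"wx":-0.2,"wy":0.9,"wz":0.3,"claw":.087}
[ 0.175  0.365 -0.569  0.005 -0.621 -1.517] [-0.002 -0.001 -0.001 -0.001  0.002  0.001] [-3.630e-01  3.105e+00 -3.000e-03] [0.13234812 0.28852657 0.03973972]
```

View pics/w3.png

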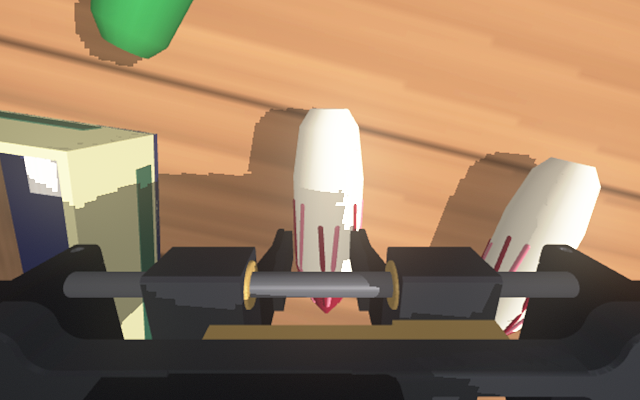

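```bash
python3 - <<'E'
from h import *
c=load('wrist');P=cloud(c)
s=arm.get_state();A=R.from_rotvec(s['orientation'])
print(A.as_matrix().round(3).tolist())
m=seg(c,P,(328,160)); 
print(head(c,P,(328,160)),rect(P[m]))
print('cam origin rel tcp in tool', A.inv().apply(c['origin']-s['position']).round(1))
for px in [(328,115),(327,300),(282,240),(285,260),(370,240),(368,260),(328,180)]: print(px,P[px[1],px[0]].round(1), A.inv().apply(P[px[1],px[0]]-s['position']).round(1))
E
```

```text
[[-0.973, -0.23, 0.016], [-0.23, 0.973, 0.0], [-0.015, -0.004, -1.0]]
(array([449.4, -82.2]), np.float64(11.6), 'L', np.float64(103.0), 'W', np.float64(43.0), 'z', np.float64(48.4)) ((451.8, -81.7), (108, 45), 13.2)
cam origin rel tcp in tool [  82.8   -1.4 -194.3]
(328, 115) [402.4 -93.6  35.8] [ 77.9   2.7 -26.5]
(327, 300) [522.9 -64.8  37.8] [-46.1   3.  -26.6]
(282, 240) [ 475.1 -103.5   55.5] [  9.1 -23.7 -45.1]
(285, 260) [478.1 -99.2  70.8] [  5.  -20.3 -60.3]
(370, 240) [488.8 -37.3  -0.5] [-18.6  37.7  11.1]
(368, 260) [463.2 -59.3  79.5] [ 10.2  22.  -69.3]
(328, 180) [437.2 -85.2  43.8] [ 41.9   2.8 -34. ]
```

Emit:
move_arm(
  rows=[
    {"tx":0,"ty":0,"tz":0,"wx":0,"wy":0,"wz":0,"claw":0.02},
    {"tx":0,"ty":0,"tz":0,"wx":0,"wy":0,"wz":0,"claw":0.02},
    {"tx":0,"ty":0,"tz":0,"wx":0,"wy":0,"wz":0,"claw":0.02},
  ],
)

```text
time_s: 4.0
position: [479.4, -77.6, 12.2]
orientation: [-0.364, 3.104, -0.002]
ft_force: [-2.1, 1.2, 4.4]
finger_gap: 21.7
```

```bash
python3 -c "
from h import *
go(469,-78.5,8,103,step=25)
c=cam('wrist'); P=cloud(c); print(head(c,P,(328,160)))
c=cam('scene'); P=cloud(c); cv2.imwrite('pics/sc2.png',cv2.resize(c['frame'][140:240,200:360,::-1],None,fx=4,fy=4))"
```

```text
t 4.0 p [479.4 -77.6  12.2] F [-2.1  1.2  4.4] gap 21.7 q6 -1.52
{"tx":0.0104,"ty":0.0015,"tz":0.0040,"wx":-0.2,"wy":0.9,"wz":0.4,"claw":.087}
(array([448.9, -85.3]), np.float64(12.0), 'L', np.float64(100.0), 'W', np.float64(43.0), 'z', np.float64(53.6))
```

View pics/sc2.png

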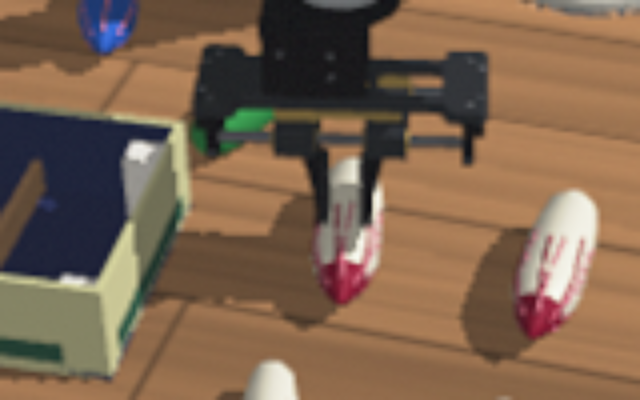

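```bash
python3 - <<'E'
from h import *
s=arm.get_state();A=R.from_rotvec(s['orientation'])
for n in ('scene','side'):
    c=cam(n);P=cloud(c);T=A.inv().apply((P-s['position']).reshape(-1,3)).reshape(P.shape)
    fr=c['frame'].astype(int)
    m=(abs(T[:,:,0])<25)&(abs(T[:,:,1])<60)&(T[:,:,2]>-90)&(fr.max(2)<75)&(P[:,:,2]>4)
    q=T[m]; print(n,m.sum()); 
    for a in range(-90,20,10):
        k=q[(q[:,2]>=a)&(q[:,2]<a+10)]
        if len(k): print(a,len(k),k.min(0).round(),k.max(0).round())
E
```

```text
scene 124
-90 23 [-17. -23. -88.] [  8.  23. -80.]
-80 34 [-18. -23. -80.] [  9.  20. -70.]
-70 18 [-18. -20. -70.] [ -7.  20. -61.]
-60 19 [-17. -20. -59.] [ -6.  17. -51.]
-50 20 [-18. -18. -50.] [-10.  17. -40.]
-40 10 [-18. -18. -40.] [-11.  17. -36.]
side 25
-90 2 [ 12. -23. -87.] [ 13. -21. -85.]
-60 3 [ 11.  16. -55.] [ 12.  20. -50.]
-50 7 [  8. -10. -48.] [ 12.  21. -41.]
-40 12 [  3. -18. -40.] [ 13.  21. -32.]
-30 1 [  6. -13. -29.] [  6. -13. -29.]
```

Emit:
move_arm(
  rows=[
    {"tx":0,"ty":0,"tz":0,"wx":0,"wy":0,"wz":0,"claw":0.087},
    {"tx":0,"ty":0,"tz":0,"wx":0,"wy":0,"wz":0,"claw":0.087},
    {"tx":0,"ty":0,"tz":-0.02,"wx":0,"wy":0,"wz":0,"claw":0.087},
    {"tx":0,"ty":0,"tz":-0.03,"wx":0,"wy":0,"wz":0,"claw":0.087},
    {"tx":0.005,"ty":0,"tz":-0.03,"wx":0,"wy":0.9,"wz":0,"claw":0.087},
    {"tx":0.005,"ty":0,"tz":-0.02,"wx":0,"wy":0,"wz":0,"claw":0.087},
    {"tx":0,"ty":0,"tz":0,"wx":0,"wy":0,"wz":0,"claw":0.087},
  ],
)

```text
time_s: 5.08
position: [467.9, -80.4, 113.5]
orientation: [0.364, -3.119, 0.006]
ft_force: [-0.5, -0.7, 0.1]
finger_gap: 82.1
```

```bash
python3 - <<'E'
from h import *
go(469,-78.5,50,103,step=25)
s=arm.get_state();A=R.from_rotvec(s['orientation'])
for n in ('scene','side','wrist'):
    c=cam(n);P=cloud(c);T=A.inv().apply((P-s['position']).reshape(-1,3)).reshape(P.shape)
    fr=c['frame'].astype(int)
    m=(abs(T[:,:,0])<40)&(abs(T[:,:,1])<75)&(T[:,:,2]>-90)&(P[:,:,2]>54)&(c['depth']>0)
    q=T[m]; print(n,m.sum()); 
    for a in range(-90,30,10):
        k=q[(q[:,2]>=a)&(q[:,2]<a+10)]
        if len(k): print(a,len(k),k.min(0).round(),k.max(0).round())
c=load('wrist'); P=cloud(c); print([head(c,P,(px,160)) for px in (328,)])
save('w4.png',c); c=load('scene'); cv2.imwrite('pics/sc3.png',cv2.resize(c['frame'][130:230,210:370,::-1],None,fx=4,fy=4))
E
```

```text
t 5.08 p [467.9 -80.4 113.5] F [-0.5 -0.7  0.1] gap 82.1 q6 -1.52
{"tx":-0.0006,"ty":0.0006,"tz":0.0212,"wx":-0.1,"wy":-0.0,"wz":0.1,"claw":.087}
{"tx":-0.0006,"ty":0.0006,"tz":0.0212,"wx":-0.1,"wy":-0.0,"wz":0.1,"claw":.087}
{"tx":-0.0005,"ty":0.0006,"tz":0.0212,"wx":-0.1,"wy":-0.0,"wz":0.1,"claw":.087}
scene 188
-90 43 [-16. -58. -89.] [  8.  56. -80.]
-80 43 [-17. -56. -80.] [  6.  54. -70.]
-70 30 [-18. -54. -69.] [  4.  51. -60.]
-60 28 [-17. -52. -59.] [ 10.  49. -50.]
-50 27 [-16. -50. -50.] [ -6.  46. -40.]
-40 16 [-15. -50. -40.] [  8.  48. -32.]
-30 1 [ -8.  44. -30.] [ -8.  44. -30.]
side 151
-90 13 [  4. -57. -89.] [ 13. -38. -80.]
-80 6 [  0. -47. -80.] [  7. -40. -70.]
-70 20 [ -6. -48. -69.] [ 14.  57. -60.]
-60 37 [ -8. -49. -60.] [ 14.  56. -50.]
-50 42 [ -9. -50. -50.] [ 14.  54. -40.]
-40 32 [ -8. -48. -40.] [ 14.  53. -31.]
-30 1 [  6. -43. -30.] [  6. -43. -30.]
wrist 3658
-90 532 [-11. -49. -90.] [  6.  46. -80.]
-80 880 [-11. -57. -80.] [ 13.  55. -70.]
-70 595 [  0. -56. -70.] [ 12.  53. -60.]
-60 646 [ -6. -54. -60.] [ 12.  51. -50.]
-50 546 [ -9. -53. -50.] [ 12.  50. -40.]
-40 456 [ -9. -53. -40.] [ 12.  50. -30.]
-30 3 [  9. -46. -30.] [ 10.  44. -29.]
[(array([467.6, -78.3]), np.float64(13.0), 'L', np.float64(140.0), 'W', np.float64(43.0), 'z', np.float64(45.9))]
```

View pics/sc3.png

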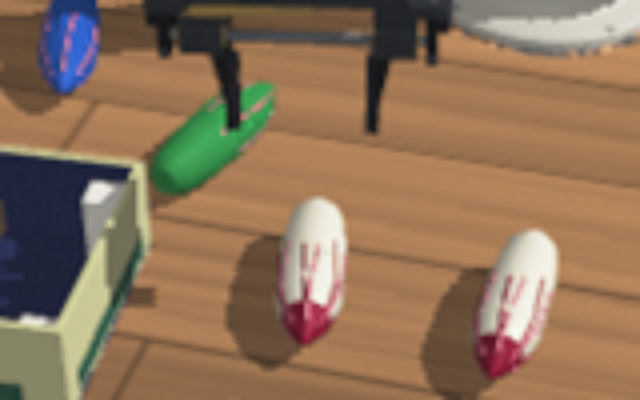

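The picture shows the head undisturbed at crop (312,270). All three cameras put the real fingertips about 31 mm short of the reported TCP, so the first close only pinched the top of the head. From here on I use reported z = tip z − 31.

```bash
sed -i 's/^def go(x,y,z,yaw,step=58,wstep=10):/TIP=31\ndef go(x,y,z,yaw,step=58,wstep=10):/; s/d=np.array(\[x,y,z\])-p;/d=np.array([x,y,z-TIP])-p;/; s/,.p.,p.round(1)/,"tip",(p+[0,0,TIP]).round(1)/' h.py; python3 -c "
from h import *
go(470,-78.5,60,103,step=25)"
```

```text
t 5.22 tip [466.4 -80.5 142.3] F [-0.8 -0.5  0.9] gap 86.0 q6 -1.52
{"tx":-0.0012,"ty":0.0003,"tz":0.0206,"wx":-0.0,"wy":-0.1,"wz":0.1,"claw":.087}
{"tx":-0.0011,"ty":0.0003,"tz":0.0206,"wx":-0.0,"wy":-0.1,"wz":0.1,"claw":.087}
{"tx":-0.0011,"ty":0.0003,"tz":0.0206,"wx":-0.0,"wy":-0.1,"wz":0.1,"claw":.087}
{"tx":-0.0010,"ty":0.0003,"tz":0.0206,"wx":-0.0,"wy":-0.1,"wz":0.1,"claw":.087}
```

Emit:
move_arm(
  rows=[
    {"tx":-0.001,"ty":0.001,"tz":0.025,"wx":0,"wy":0,"wz":0,"claw":0.087},
    {"tx":-0.001,"ty":0.001,"tz":0.025,"wx":0,"wy":0,"wz":0,"claw":0.087},
    {"tx":0,"ty":0,"tz":0.025,"wx":0,"wy":0,"wz":0,"claw":0.087},
    {"tx":0,"ty":0,"tz":0.005,"wx":0,"wy":0,"wz":0,"claw":0.087},
  ],
)

```text
time_s: 5.72
position: [465.6, -78.6, 25.4]
orientation: [0.363, -3.107, 0.006]
ft_force: [-0.4, -0.3, 1.4]
finger_gap: 87.2
```

```bash
python3 -c "
from h import *
go(470,-78.5,9,103,step=20)"
```

```text
t 5.72 tip [465.6 -78.6  56.4] F [-0.4 -0.3  1.4] gap 87.2 q6 -1.52
{"tx":-0.0017,"ty":-0.0003,"tz":0.0158,"wx":-0.0,"wy":-0.3,"wz":0.1,"claw":.087}
{"tx":-0.0016,"ty":-0.0003,"tz":0.0158,"wx":-0.0,"wy":-0.3,"wz":0.1,"claw":.087}
{"tx":-0.0015,"ty":-0.0003,"tz":0.0158,"wx":-0.0,"wy":-0.3,"wz":0.1,"claw":.087}
```

Emit:
move_arm(
  rows=[
    {"tx":-0.002,"ty":0,"tz":0.018,"wx":0,"wy":-0.3,"wz":0,"claw":0.087},
    {"tx":-0.001,"ty":0,"tz":0.016,"wx":0,"wy":-0.3,"wz":0,"claw":0.087},
    {"tx":0,"ty":0,"tz":0.01,"wx":0,"wy":-0.3,"wz":0,"claw":0.087},
    {"tx":0,"ty":0,"tz":0.002,"wx":0,"wy":0,"wz":0,"claw":0.087},
  ],
)

```text
time_s: 6.22
position: [469.3, -78.2, -22.2]
orientation: [-0.365, 3.118, -0.004]
ft_force: [-0.1, -0.3, 0.6]
finger_gap: 87.2
```

```bash
python3 -c "
from h import *
go(470,-78.5,9,103,step=20)"
```

```text
t 6.22 tip [469.3 -78.2   8.8] F [-0.1 -0.3  0.6] gap 87.2 q6 -1.52
{"tx":-0.0006,"ty":-0.0004,"tz":-0.0002,"wx":-0.2,"wy":0.1,"wz":0.4,"claw":.087}
```

Emit:
move_arm(
  rows=[
    {"tx":0,"ty":0,"tz":0,"wx":0,"wy":0,"wz":0,"claw":0.035},
    {"tx":0,"ty":0,"tz":0,"wx":0,"wy":0,"wz":0,"claw":0.035},
    {"tx":0,"ty":0,"tz":0,"wx":0,"wy":0,"wz":0,"claw":0.035},
    {"tx":0,"ty":0,"tz":0,"wx":0,"wy":0,"wz":0,"claw":0.035},
    {"tx":0,"ty":0,"tz":0,"wx":0,"wy":0,"wz":0,"claw":0.035},
    {"tx":0,"ty":0,"tz":0,"wx":0,"wy":0,"wz":0,"claw":0.035},
  ],
)

```text
time_s: 6.98
position: [470.8, -78.0, -20.4]
orientation: [-0.365, 3.114, -0.004]
ft_force: [1.2, -0.3, -0.6]
finger_gap: 46.0
```

Emit:
move_arm(
  rows=[
    {"tx":0,"ty":0,"tz":-0.015,"wx":0,"wy":0,"wz":0,"claw":0.035},
    {"tx":0,"ty":0,"tz":-0.03,"wx":0,"wy":0,"wz":0,"claw":0.035},
    {"tx":0,"ty":0,"tz":-0.04,"wx":0,"wy":0,"wz":0,"claw":0.035},
    {"tx":0,"ty":0,"tz":-0.04,"wx":0,"wy":0,"wz":0,"claw":0.035},
    {"tx":0,"ty":0,"tz":-0.015,"wx":0,"wy":0,"wz":0,"claw":0.035},
  ],
)

```text
time_s: 7.6
position: [467.1, -78.0, 120.9]
orientation: [0.364, -3.118, 0.004]
ft_force: [0.0, -0.4, -0.2]
finger_gap: 45.7
```

```bash
python3 -c "
from h import *
go(551,-365,150,94.6,step=45)
c=cam('wrist'); P=cloud(c);s=arm.get_state();A=R.from_rotvec(s['orientation'])
T=A.inv().apply((P-s['position']).reshape(-1,3)).reshape(P.shape)
m=(abs(T[:,:,0])<90)&(abs(T[:,:,1])<23)&(T[:,:,2]>-78)&(T[:,:,2]<-20)&(c['frame'][:,:,0]>110)
q=T[m];print(q.min(0),q.max(0),rect(q))"
```

```text
t 7.6 tip [467.1 -78.  151.9] F [ 0.  -0.4 -0.2] gap 45.7 q6 -1.52
{"tx":-0.0022,"ty":-0.0427,"tz":0.0004,"wx":-0.0,"wy":-0.0,"wz":1.2,"claw":.087}
{"tx":-0.0031,"ty":-0.0426,"tz":0.0003,"wx":-0.0,"wy":-0.0,"wz":1.2,"claw":.087}
{"tx":-0.0041,"ty":-0.0425,"tz":0.0003,"wx":-0.0,"wy":-0.0,"wz":1.2,"claw":.087}
{"tx":-0.0050,"ty":-0.0424,"tz":0.0003,"wx":-0.0,"wy":-0.0,"wz":1.2,"claw":.087}
{"tx":-0.0059,"ty":-0.0423,"tz":0.0003,"wx":-0.0,"wy":-0.0,"wz":1.2,"claw":.087}
{"tx":-0.0068,"ty":-0.0422,"tz":0.0003,"wx":-0.0,"wy":-0.0,"wz":1.2,"claw":.087}
{"tx":-0.0078,"ty":-0.0420,"tz":0.0003,"wx":-0.0,"wy":-0.0,"wz":1.2,"claw":.087}
[-45.18962617 -22.99945428 -77.7834367 ] [ 73.70529625  22.68670769 -33.14668778] ((14.3, -0.2), (46, 119), 90.0)
```

Emit:
move_arm(
  rows=[
    {"tx":-0.003,"ty":-0.043,"tz":0,"wx":0,"wy":0,"wz":1.2,"claw":0.035},
    {"tx":-0.003,"ty":-0.043,"tz":0,"wx":0,"wy":0,"wz":1.2,"claw":0.035},
    {"tx":-0.004,"ty":-0.043,"tz":0,"wx":0,"wy":0,"wz":1.2,"claw":0.035},
    {"tx":-0.005,"ty":-0.042,"tz":0,"wx":0,"wy":0,"wz":1.2,"claw":0.035},
    {"tx":-0.006,"ty":-0.042,"tz":0,"wx":0,"wy":0,"wz":1.2,"claw":0.035},
    {"tx":-0.007,"ty":-0.042,"tz":0,"wx":0,"wy":0,"wz":1.2,"claw":0.035},
    {"tx":-0.007,"ty":-0.035,"tz":0,"wx":0,"wy":0,"wz":1.2,"claw":0.035},
    {"tx":0,"ty":0,"tz":0,"wx":0,"wy":0,"wz":0,"claw":0.035},
  ],
)

```text
time_s: 8.65
position: [550.0, -364.6, 112.6]
orientation: [0.129, -3.128, -0.007]
ft_force: [-0.2, 0.4, -1.9]
finger_gap: 45.7
```

```bash
python3 -c "
from h import *
go(551,-365,75,94.6,step=20)
c=cam('wrist'); save('w5.png',c);c=cam('scene'); cv2.imwrite('pics/sc5.png',cv2.resize(c['frame'][100:260,100:300,::-1],None,fx=3,fy=3))"
```

```text
t 8.65 tip [ 550.  -364.6  143.6] F [-0.2  0.4 -1.9] gap 45.7 q6 -1.15
{"tx":-0.0004,"ty":-0.0002,"tz":0.0171,"wx":0.1,"wy":-0.1,"wz":0.0,"claw":.087}
{"tx":-0.0004,"ty":-0.0002,"tz":0.0171,"wx":0.1,"wy":-0.1,"wz":0.0,"claw":.087}
{"tx":-0.0003,"ty":-0.0002,"tz":0.0172,"wx":0.1,"wy":-0.1,"wz":0.0,"claw":.087}
{"tx":-0.0003,"ty":-0.0001,"tz":0.0172,"wx":0.1,"wy":-0.1,"wz":0.0,"claw":.087}
```

Emit:
move_arm(
  rows=[
    {"tx":0,"ty":0,"tz":0.02,"wx":0.1,"wy":-0.1,"wz":0,"claw":0.035},
    {"tx":-0.001,"ty":0,"tz":0.025,"wx":0.1,"wy":-0.1,"wz":0,"claw":0.035},
    {"tx":0,"ty":0,"tz":0.025,"wx":0.1,"wy":-0.1,"wz":0,"claw":0.035},
    {"tx":0,"ty":0,"tz":0.02,"wx":0,"wy":0,"wz":0,"claw":0.035},
    {"tx":0,"ty":0,"tz":0.005,"wx":0,"wy":0,"wz":0,"claw":0.035},
  ],
)

```text
time_s: 9.38
position: [548.7, -355.7, 16.1]
orientation: [0.143, -3.132, -0.002]
ft_force: [-0.2, 0.2, -0.8]
finger_gap: 45.8
```

```bash
python3 -c "
from h import *
go(551,-365,16,94.6,step=12)"
```

```text
t 9.38 tip [ 548.7 -355.7   47.1] F [-0.2  0.2 -0.8] gap 45.8 q6 -1.15
{"tx":-0.0005,"ty":-0.0032,"tz":0.0104,"wx":0.0,"wy":-0.1,"wz":0.2,"claw":.087}
{"tx":-0.0005,"ty":-0.0032,"tz":0.0104,"wx":0.0,"wy":-0.1,"wz":0.2,"claw":.087}
{"tx":-0.0005,"ty":-0.0032,"tz":0.0104,"wx":0.0,"wy":-0.1,"wz":0.2,"claw":.087}
```

Emit:
move_arm(
  rows=[
    {"tx":-0.001,"ty":-0.006,"tz":0.008,"wx":0,"wy":0,"wz":0.3,"claw":0.035},
    {"tx":-0.001,"ty":-0.004,"tz":0.01,"wx":0,"wy":-0.1,"wz":0.3,"claw":0.035},
    {"tx":0,"ty":-0.001,"tz":0.006,"wx":0,"wy":0,"wz":0,"claw":0.035},
    {"tx":0,"ty":0,"tz":0.002,"wx":0,"wy":0,"wz":0,"claw":0.035},
  ],
)

```text
time_s: 9.88
position: [553.4, -366.6, -9.3]
orientation: [0.128, -3.138, -0.0]
ft_force: [-0.4, 0.4, -0.2]
finger_gap: 45.8
```

```bash
python3 -c "
from h import *
go(551,-365,16,94.6,step=12)"
```

```text
t 9.88 tip [ 553.4 -366.6   21.7] F [-0.4  0.4 -0.2] gap 45.8 q6 -1.15
{"tx":0.0023,"ty":0.0018,"tz":0.0057,"wx":0.0,"wy":-0.0,"wz":0.1,"claw":.087}
```

Emit:
move_arm(
  rows=[
    {"tx":0.002,"ty":0.002,"tz":0.004,"wx":0,"wy":0,"wz":0,"claw":0.035},
    {"tx":0,"ty":0,"tz":0.002,"wx":0,"wy":0,"wz":0,"claw":0.035},
    {"tx":0,"ty":0,"tz":0,"wx":0,"wy":0,"wz":0,"claw":0.035},
  ],
)

```text
time_s: 10.25
position: [551.1, -365.0, -15.1]
orientation: [0.129, -3.138, 0.001]
ft_force: [-0.2, -0.1, -1.1]
finger_gap: 45.8
```

```bash
python3 -c "
from h import *
go(551,-365,16,94.6,step=12)"
```

```text
t 10.25 tip [ 551.1 -365.    15.9] F [-0.2 -0.1 -1.1] gap 45.8 q6 -1.15
{"tx":0.0001,"ty":-0.0000,"tz":-0.0001,"wx":-0.0,"wy":-0.0,"wz":0.1,"claw":.087}
```

Emit:
move_arm(
  rows=[
    {"tx":0,"ty":0,"tz":0.001,"wx":0,"wy":0,"wz":0,"claw":0.06},
    {"tx":0,"ty":0,"tz":0,"wx":0,"wy":0,"wz":0,"claw":0.06},
    {"tx":0,"ty":0,"tz":0,"wx":0,"wy":0,"wz":0,"claw":0.06},
    {"tx":0,"ty":0,"tz":-0.015,"wx":0,"wy":0,"wz":0,"claw":0.06},
    {"tx":0,"ty":0,"tz":-0.03,"wx":0,"wy":0,"wz":0,"claw":0.06},
    {"tx":0,"ty":0,"tz":-0.04,"wx":0,"wy":0,"wz":0,"claw":0.06},
    {"tx":0,"ty":0,"tz":-0.04,"wx":0,"wy":0,"wz":0,"claw":0.07},
    {"tx":0,"ty":0,"tz":-0.03,"wx":0,"wy":0,"wz":0,"claw":0.087},
  ],
)

```text
time_s: 11.25
position: [550.9, -365.3, 146.3]
orientation: [0.13, -3.138, 0.003]
ft_force: [-0.6, -0.9, -0.4]
finger_gap: 72.7
```

```bash
python3 -c "
from h import *
go(469.5,66.5,120,91,step=48)"
```

```text
t 11.25 tip [ 550.9 -365.3  177.3] F [-0.6 -0.9 -0.4] gap 72.7 q6 -1.15
{"tx":0.0045,"ty":0.0437,"tz":0.0057,"wx":-0.0,"wy":-0.0,"wz":0.4,"claw":.087}
{"tx":0.0048,"ty":0.0437,"tz":0.0057,"wx":-0.0,"wy":-0.0,"wz":0.4,"claw":.087}
{"tx":0.0051,"ty":0.0436,"tz":0.0057,"wx":-0.0,"wy":-0.0,"wz":0.4,"claw":.087}
{"tx":0.0054,"ty":0.0436,"tz":0.0057,"wx":-0.0,"wy":-0.0,"wz":0.4,"claw":.087}
{"tx":0.0057,"ty":0.0436,"tz":0.0057,"wx":-0.0,"wy":-0.0,"wz":0.4,"claw":.087}
{"tx":0.0060,"ty":0.0435,"tz":0.0057,"wx":-0.0,"wy":-0.0,"wz":0.4,"claw":.087}
{"tx":0.0062,"ty":0.0435,"tz":0.0057,"wx":-0.0,"wy":-0.0,"wz":0.4,"claw":.087}
{"tx":0.0065,"ty":0.0435,"tz":0.0057,"wx":-0.0,"wy":-0.0,"wz":0.4,"claw":.087}
{"tx":0.0068,"ty":0.0434,"tz":0.0057,"wx":-0.0,"wy":-0.0,"wz":0.4,"claw":.087}
{"tx":0.0071,"ty":0.0434,"tz":0.0057,"wx":-0.0,"wy":-0.0,"wz":0.4,"claw":.087}
```

Emit:
move_arm(
  rows=[
    {"tx":0.005,"ty":0.044,"tz":0.004,"wx":0,"wy":0,"wz":0.4,"claw":0.087},
    {"tx":0.005,"ty":0.044,"tz":0.004,"wx":0,"wy":0,"wz":0.4,"claw":0.087},
    {"tx":0.005,"ty":0.044,"tz":0.004,"wx":0,"wy":0,"wz":0.4,"claw":0.087},
    {"tx":0.005,"ty":0.044,"tz":0.004,"wx":0,"wy":0,"wz":0.4,"claw":0.087},
    {"tx":0.006,"ty":0.044,"tz":0.004,"wx":0,"wy":0,"wz":0.4,"claw":0.087},
    {"tx":0.006,"ty":0.044,"tz":0.004,"wx":0,"wy":0,"wz":0.4,"claw":0.087},
    {"tx":0.006,"ty":0.043,"tz":0.004,"wx":0,"wy":0,"wz":0.4,"claw":0.087},
    {"tx":0.007,"ty":0.043,"tz":0.004,"wx":0,"wy":0,"wz":0.4,"claw":0.087},
    {"tx":0.007,"ty":0.043,"tz":0.004,"wx":0,"wy":0,"wz":0.4,"claw":0.087},
    {"tx":0.007,"ty":0.03,"tz":0.004,"wx":0,"wy":0,"wz":0.4,"claw":0.087},
  ],
)

```text
time_s: 12.5
position: [476.0, 63.1, 120.0]
orientation: [-0.013, 3.11, -0.009]
ft_force: [0.2, -0.4, 0.4]
finger_gap: 86.9
```

```bash
python3 - <<'E'
from h import *
go(469.5,66,60,91,step=25)
c=cam('wrist');P=cloud(c);Q=P.reshape(-1,3)
save('w6.png',c)
q=Q[(np.hypot(Q[:,0]-470,Q[:,1]-66)<90)&(Q[:,2]>8)&(Q[:,2]<60)]; print(rect(q))
c=cam('scene');P=cloud(c);Q=P.reshape(-1,3)
a=np.radians(4.6); ex=np.array([np.cos(a),np.sin(a)]);ey=np.array([-ex[1],ex[0]]); d=Q[:,:2]-[547.9,-310.5]; X=d@ex;Y=d@ey
m=(abs(X)<88)&(abs(Y)<104)&(Q[:,2]>25)&(Q[:,2]<56)&(c['frame'].reshape(-1,3).min(1)>90); print(m.sum(),rect(np.c_[X,Y][m&(Y<-15)]),X[m].min(),X[m].max())
E
```

```text
t 12.5 tip [476.   63.1 151. ] F [ 0.2 -0.4  0.4] gap 86.9 q6 -2.06
{"tx":0.0023,"ty":0.0009,"tz":0.0227,"wx":-0.1,"wy":0.4,"wz":-0.1,"claw":.087}
{"tx":0.0021,"ty":0.0008,"tz":0.0227,"wx":-0.1,"wy":0.4,"wz":-0.1,"claw":.087}
{"tx":0.0020,"ty":0.0008,"tz":0.0227,"wx":-0.1,"wy":0.4,"wz":-0.1,"claw":.087}
{"tx":0.0018,"ty":0.0008,"tz":0.0227,"wx":-0.1,"wy":0.4,"wz":-0.1,"claw":.087}
((469.4, 66.1), (149, 46), 0.2)
584 ((-9.3, -67.3), (157, 73), 0.1) -87.90129577487973 69.8293795618719
```

Emit:
move_arm(
  rows=[
    {"tx":0.002,"ty":0.001,"tz":0.025,"wx":-0.1,"wy":0.4,"wz":0,"claw":0.087},
    {"tx":0.002,"ty":0.001,"tz":0.025,"wx":-0.1,"wy":0.4,"wz":0,"claw":0.087},
    {"tx":0.002,"ty":0.001,"tz":0.025,"wx":-0.1,"wy":0.4,"wz":0,"claw":0.087},
    {"tx":0,"ty":0,"tz":0.014,"wx":0,"wy":0.2,"wz":0,"claw":0.087},
  ],
)

```text
time_s: 13.1
position: [475.6, 67.0, 34.0]
orientation: [-0.02, 3.125, 0.006]
ft_force: [-0.9, -0.2, 0.1]
finger_gap: 87.3
```

```bash
python3 -c "
from h import *
go(469,66,9,90.7,step=20)"
```

```text
t 13.1 tip [475.6  67.   65. ] F [-0.9 -0.2  0.1] gap 87.3 q6 -2.05
{"tx":0.0025,"ty":-0.0004,"tz":0.0186,"wx":0.1,"wy":0.3,"wz":0.0,"claw":.087}
{"tx":0.0024,"ty":-0.0003,"tz":0.0186,"wx":0.1,"wy":0.3,"wz":0.0,"claw":.087}
{"tx":0.0023,"ty":-0.0003,"tz":0.0187,"wx":0.1,"wy":0.3,"wz":0.0,"claw":.087}
```

Emit:
move_arm(
  rows=[
    {"tx":0.003,"ty":0,"tz":0.02,"wx":0.1,"wy":0.3,"wz":0,"claw":0.087},
    {"tx":0.003,"ty":0,"tz":0.02,"wx":0.1,"wy":0.3,"wz":0,"claw":0.087},
    {"tx":0.001,"ty":0,"tz":0.01,"wx":0.1,"wy":0.2,"wz":0,"claw":0.087},
    {"tx":0,"ty":0,"tz":0.003,"wx":0,"wy":0,"wz":0,"claw":0.087},
  ],
)

```text
time_s: 13.6
position: [472.6, 66.6, -18.5]
orientation: [-0.019, 3.134, -0.001]
ft_force: [-0.1, 0.3, -0.5]
finger_gap: 87.4
```

```bash
python3 -c "
from h import *
go(469,66,9,90.7,step=20)"
```

```text
t 13.6 tip [472.6  66.6  12.5] F [-0.1  0.3 -0.5] gap 87.4 q6 -2.05
{"tx":0.0036,"ty":-0.0006,"tz":0.0035,"wx":-0.0,"wy":0.4,"wz":0.0,"claw":.087}
```

Correct and close, then lift.

Emit:
move_arm(
  rows=[
    {"tx":0.004,"ty":-0.001,"tz":0.003,"wx":0,"wy":0.4,"wz":0,"claw":0.06},
    {"tx":0,"ty":0,"tz":0,"wx":0,"wy":0,"wz":0,"claw":0.035},
    {"tx":0,"ty":0,"tz":0,"wx":0,"wy":0,"wz":0,"claw":0.035},
    {"tx":0,"ty":0,"tz":0,"wx":0,"wy":0,"wz":0,"claw":0.035},
    {"tx":0,"ty":0,"tz":0,"wx":0,"wy":0,"wz":0,"claw":0.035},
    {"tx":0,"ty":0,"tz":0,"wx":0,"wy":0,"wz":0,"claw":0.035},
    {"tx":0,"ty":0,"tz":0,"wx":0,"wy":0,"wz":0,"claw":0.035},
  ],
)

```text
time_s: 14.48
position: [470.1, 66.2, -19.7]
orientation: [-0.02, 3.137, 0.002]
ft_force: [0.4, 0.5, -1.1]
finger_gap: 46.0
```

Emit:
move_arm(
  rows=[
    {"tx":0,"ty":0,"tz":-0.015,"wx":0,"wy":0,"wz":0,"claw":0.035},
    {"tx":0,"ty":0,"tz":-0.03,"wx":0,"wy":0,"wz":0,"claw":0.035},
    {"tx":0,"ty":0,"tz":-0.04,"wx":0,"wy":0,"wz":0,"claw":0.035},
    {"tx":0,"ty":0,"tz":-0.04,"wx":0,"wy":0,"wz":0,"claw":0.035},
    {"tx":0,"ty":0,"tz":-0.015,"wx":0,"wy":0,"wz":0,"claw":0.035},
  ],
)

```text
time_s: 15.1
position: [467.0, 64.9, 121.8]
orientation: [0.019, -3.138, 0.003]
ft_force: [0.6, -0.1, -1.2]
finger_gap: 45.8
```

```bash
cat >> h.py <<'E'
def held(hw,z0=-78):
    c=cam('wrist'); P=cloud(c);s=arm.get_state();A=R.from_rotvec(s['orientation'])
    T=A.inv().apply((P-s['position']).reshape(-1,3)).reshape(P.shape)
    m=(abs(T[:,:,0])<90)&(abs(T[:,:,1])<hw)&(T[:,:,2]>z0)&(T[:,:,2]<-20)&(c['frame'][:,:,0]>110)
    q=T[m];print('held min',q.min(0).round(),'max',q.max(0).round())
E
python3 -c "
from h import *
go(543,-256.2,150,94.6,step=40)
held(23)"
```

```text
t 15.1 tip [467.   64.9 152.8] F [ 0.6 -0.1 -1.2] gap 45.8 q6 -2.04
{"tx":-0.0080,"ty":-0.0358,"tz":0.0003,"wx":-0.0,"wy":-0.0,"wz":-0.4,"claw":.087}
{"tx":-0.0077,"ty":-0.0358,"tz":0.0003,"wx":-0.0,"wy":-0.0,"wz":-0.4,"claw":.087}
{"tx":-0.0075,"ty":-0.0359,"tz":0.0003,"wx":-0.0,"wy":-0.0,"wz":-0.4,"claw":.087}
{"tx":-0.0072,"ty":-0.0359,"tz":0.0003,"wx":-0.0,"wy":-0.0,"wz":-0.4,"claw":.087}
{"tx":-0.0069,"ty":-0.0360,"tz":0.0003,"wx":-0.0,"wy":-0.0,"wz":-0.4,"claw":.087}
{"tx":-0.0067,"ty":-0.0361,"tz":0.0003,"wx":-0.0,"wy":-0.0,"wz":-0.4,"claw":.087}
{"tx":-0.0064,"ty":-0.0361,"tz":0.0003,"wx":-0.0,"wy":-0.0,"wz":-0.4,"claw":.087}
{"tx":-0.0061,"ty":-0.0362,"tz":0.0003,"wx":-0.0,"wy":-0.0,"wz":-0.4,"claw":.087}
{"tx":-0.0058,"ty":-0.0362,"tz":0.0003,"wx":-0.0,"wy":-0.0,"wz":-0.4,"claw":.087}
held min [-46. -23. -78.] max [ 76.  23. -36.]
```

Emit:
move_arm(
  rows=[
    {"tx":-0.008,"ty":-0.036,"tz":0,"wx":0,"wy":0,"wz":-0.4,"claw":0.035},
    {"tx":-0.008,"ty":-0.036,"tz":0,"wx":0,"wy":0,"wz":-0.4,"claw":0.035},
    {"tx":-0.008,"ty":-0.036,"tz":0,"wx":0,"wy":0,"wz":-0.4,"claw":0.035},
    {"tx":-0.007,"ty":-0.036,"tz":0,"wx":0,"wy":0,"wz":-0.4,"claw":0.035},
    {"tx":-0.007,"ty":-0.036,"tz":0,"wx":0,"wy":0,"wz":-0.4,"claw":0.035},
    {"tx":-0.007,"ty":-0.036,"tz":0,"wx":0,"wy":0,"wz":-0.4,"claw":0.035},
    {"tx":-0.007,"ty":-0.036,"tz":0,"wx":0,"wy":0,"wz":-0.4,"claw":0.035},
    {"tx":-0.006,"ty":-0.036,"tz":0,"wx":0,"wy":0,"wz":-0.4,"claw":0.035},
    {"tx":-0.006,"ty":-0.03,"tz":0,"wx":0,"wy":0,"wz":-0.4,"claw":0.035},
    {"tx":0,"ty":0,"tz":0,"wx":0,"wy":0,"wz":0,"claw":0.035},
  ],
)

```text
time_s: 16.4
position: [541.2, -258.6, 112.0]
orientation: [0.121, -3.123, -0.006]
ft_force: [-0.8, 0.3, -1.6]
finger_gap: 45.6
```

```bash
python3 -c "
from h import *
go(544.5,-256.2,75,94.6,step=20)"
```

```text
t 16.4 tip [ 541.2 -258.6  143. ] F [-0.8  0.3 -1.6] gap 45.6 q6 -1.32
{"tx":-0.0011,"ty":0.0005,"tz":0.0170,"wx":0.1,"wy":-0.2,"wz":-0.0,"claw":.087}
{"tx":-0.0011,"ty":0.0005,"tz":0.0170,"wx":0.1,"wy":-0.2,"wz":-0.0,"claw":.087}
{"tx":-0.0010,"ty":0.0005,"tz":0.0170,"wx":0.1,"wy":-0.2,"wz":-0.0,"claw":.087}
{"tx":-0.0009,"ty":0.0005,"tz":0.0170,"wx":0.1,"wy":-0.2,"wz":-0.0,"claw":.087}
```

Emit:
move_arm(
  rows=[
    {"tx":-0.001,"ty":0,"tz":0.018,"wx":0.1,"wy":-0.2,"wz":0,"claw":0.035},
    {"tx":-0.001,"ty":0,"tz":0.018,"wx":0.1,"wy":-0.2,"wz":0,"claw":0.035},
    {"tx":-0.001,"ty":0,"tz":0.018,"wx":0.1,"wy":-0.2,"wz":0,"claw":0.035},
    {"tx":0,"ty":0,"tz":0.008,"wx":0,"wy":0,"wz":0,"claw":0.035},
  ],
)

```text
time_s: 16.9
position: [540.9, -255.5, 45.4]
orientation: [0.121, -3.129, -0.003]
ft_force: [0.5, -0.0, -0.6]
finger_gap: 45.8
```

```bash
python3 -c "
from h import *
go(544.5,-256.2,17,94.6,step=15)"
```

```text
t 16.9 tip [ 540.9 -255.5   76.4] F [ 0.5 -0.  -0.6] gap 45.8 q6 -1.32
{"tx":-0.0010,"ty":-0.0003,"tz":0.0148,"wx":0.0,"wy":-0.1,"wz":-0.0,"claw":.087}
{"tx":-0.0010,"ty":-0.0003,"tz":0.0148,"wx":0.0,"wy":-0.1,"wz":-0.0,"claw":.087}
{"tx":-0.0010,"ty":-0.0003,"tz":0.0148,"wx":0.0,"wy":-0.1,"wz":-0.0,"claw":.087}
{"tx":-0.0009,"ty":-0.0003,"tz":0.0149,"wx":0.0,"wy":-0.1,"wz":-0.0,"claw":.087}
```

Emit:
move_arm(
  rows=[
    {"tx":-0.001,"ty":0,"tz":0.016,"wx":0,"wy":-0.1,"wz":0,"claw":0.035},
    {"tx":-0.001,"ty":0,"tz":0.016,"wx":0,"wy":-0.1,"wz":0,"claw":0.035},
    {"tx":-0.001,"ty":0,"tz":0.014,"wx":0,"wy":-0.1,"wz":0,"claw":0.035},
    {"tx":-0.001,"ty":0,"tz":0.006,"wx":0,"wy":0,"wz":0,"claw":0.035},
    {"tx":0,"ty":0,"tz":0.002,"wx":0,"wy":0,"wz":0,"claw":0.035},
  ],
)

```text
time_s: 17.52
position: [544.6, -254.3, -12.5]
orientation: [0.122, -3.134, -0.003]
ft_force: [0.4, -1.6, 0.2]
finger_gap: 45.8
```

```bash
python3 -c "
from h import *
go(544.5,-256.2,16.5,94.6,step=15)"
```

```text
t 17.52 tip [ 544.6 -254.3   18.5] F [ 0.4 -1.6  0.2] gap 45.8 q6 -1.32
{"tx":0.0003,"ty":-0.0019,"tz":0.0020,"wx":0.1,"wy":-0.3,"wz":-0.1,"claw":.087}
```

Emit:
move_arm(
  rows=[
    {"tx":0,"ty":-0.002,"tz":0.002,"wx":0,"wy":-0.3,"wz":0,"claw":0.035},
    {"tx":0,"ty":0,"tz":0,"wx":0,"wy":0,"wz":0,"claw":0.06},
    {"tx":0,"ty":0,"tz":0,"wx":0,"wy":0,"wz":0,"claw":0.06},
    {"tx":0,"ty":0,"tz":0,"wx":0,"wy":0,"wz":0,"claw":0.06},
    {"tx":0,"ty":0,"tz":-0.015,"wx":0,"wy":0,"wz":0,"claw":0.06},
    {"tx":0,"ty":0,"tz":-0.03,"wx":0,"wy":0,"wz":0,"claw":0.06},
    {"tx":-0.01,"ty":0,"tz":-0.04,"wx":0,"wy":0,"wz":0,"claw":0.06},
    {"tx":-0.02,"ty":-0.01,"tz":-0.05,"wx":0,"wy":0,"wz":0,"claw":0.07},
    {"tx":-0.03,"ty":-0.02,"tz":-0.05,"wx":0,"wy":0,"wz":0,"claw":0.087},
    {"tx":-0.04,"ty":-0.02,"tz":-0.04,"wx":0,"wy":0,"wz":0,"claw":0.087},
  ],
)

```text
time_s: 18.77
position: [647.6, -299.1, 224.1]
orientation: [-0.125, 3.136, 0.001]
ft_force: [1.3, 0.2, 0.2]
finger_gap: 81.8
```

```bash
python3 - <<'E'
from h import *
c=cam('wrist'); save('w7.png',c)
P=cloud(c);Q=P.reshape(-1,3)
q=Q[(np.hypot(Q[:,0]-547,Q[:,1]+309)<170)&(Q[:,2]>70)&(Q[:,2]<80)]; print('carton',rect(q))
a=np.radians(4.6); ex=np.array([np.cos(a),np.sin(a)]);ey=np.array([-ex[1],ex[0]]); d=Q[:,:2]-[547.9,-310.5]; X=d@ex;Y=d@ey
for s in(1,-1):
    m=(abs(X)<88)&(abs(Y*s-54.5)<26)&(Q[:,2]>12)&(Q[:,2]<54)&(c['frame'].reshape(-1,3).max(1)>110)&~((X*X>58*58)&(abs(Y)>71)); print(m.sum(),rect(np.c_[X,Y][m]),'z',np.percentile(Q[m][:,2],98))
go(530,307,130,92,step=60)
E
```

```text
carton ((551.4, -309.9), (182, 223), 4.6)
3818 ((0.8, 52.3), (46, 149), 89.0) z 51.072885822160494
3822 ((0.7, -55.4), (150, 45), 0.1) z 51.15163828039332
t 18.82 tip [ 655.  -302.7  261. ] F [ 6.6 -3.8  7.3] gap 83.7 q6 -1.28
{"tx":0.0071,"ty":0.0563,"tz":0.0113,"wx":-0.0,"wy":0.1,"wz":0.2,"claw":.087}
{"tx":0.0073,"ty":0.0562,"tz":0.0114,"wx":-0.0,"wy":0.1,"wz":0.2,"claw":.087}
{"tx":0.0075,"ty":0.0562,"tz":0.0114,"wx":-0.0,"wy":0.1,"wz":0.2,"claw":.087}
{"tx":0.0077,"ty":0.0561,"tz":0.0115,"wx":-0.0,"wy":0.1,"wz":0.2,"claw":.087}
{"tx":0.0079,"ty":0.0561,"tz":0.0115,"wx":-0.0,"wy":0.1,"wz":0.2,"claw":.087}
{"tx":0.0081,"ty":0.0561,"tz":0.0116,"wx":-0.0,"wy":0.1,"wz":0.2,"claw":.087}
{"tx":0.0084,"ty":0.0560,"tz":0.0116,"wx":-0.0,"wy":0.1,"wz":0.2,"claw":.087}
{"tx":0.0086,"ty":0.0560,"tz":0.0117,"wx":-0.0,"wy":0.1,"wz":0.2,"claw":.087}
{"tx":0.0088,"ty":0.0559,"tz":0.0117,"wx":-0.0,"wy":0.1,"wz":0.2,"claw":.087}
{"tx":0.0090,"ty":0.0559,"tz":0.0118,"wx":-0.0,"wy":0.1,"wz":0.2,"claw":.087}
{"tx":0.0092,"ty":0.0558,"tz":0.0119,"wx":-0.0,"wy":0.1,"wz":0.2,"claw":.087}
```

View pics/w7.png

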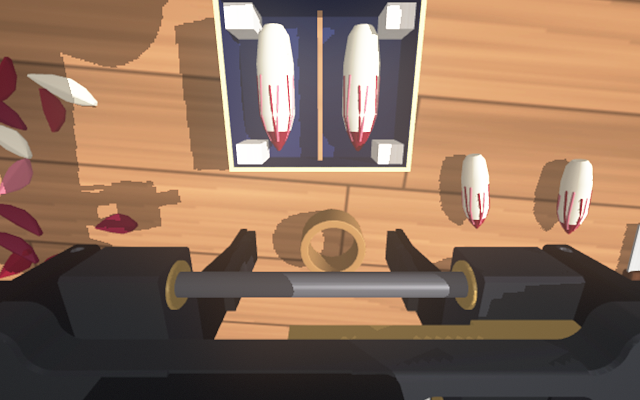

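The picture shows both large heads centred in their lanes, at (277,85) and (361,85). They measure within 2 mm and 1° of the lane middle, with tops at z 51, so they are on the floor. Next is the tray.

Emit:
move_arm(
  rows=[
    {"tx":0.007,"ty":0.056,"tz":0.008,"wx":0,"wy":0.1,"wz":0.2,"claw":0.087},
    {"tx":0.007,"ty":0.056,"tz":0.008,"wx":0,"wy":0.1,"wz":0.2,"claw":0.087},
    {"tx":0.007,"ty":0.056,"tz":0.008,"wx":0,"wy":0.1,"wz":0.2,"claw":0.087},
    {"tx":0.008,"ty":0.056,"tz":0.008,"wx":0,"wy":0.1,"wz":0.2,"claw":0.07},
    {"tx":0.008,"ty":0.056,"tz":0.008,"wx":0,"wy":0.1,"wz":0.2,"claw":0.06},
    {"tx":0.008,"ty":0.056,"tz":0.008,"wx":0,"wy":0.1,"wz":0.2,"claw":0.05},
    {"tx":0.008,"ty":0.056,"tz":0.008,"wx":0,"wy":0.1,"wz":0.2,"claw":0.04},
    {"tx":0.009,"ty":0.056,"tz":0.008,"wx":0,"wy":0.1,"wz":0.2,"claw":0.04},
    {"tx":0.009,"ty":0.056,"tz":0.008,"wx":0,"wy":0.1,"wz":0.2,"claw":0.04},
    {"tx":0.009,"ty":0.045,"tz":0.008,"wx":0,"wy":0.1,"wz":0.2,"claw":0.04},
  ],
)

```text
time_s: 20.08
position: [541.8, 251.7, 153.5]
orientation: [-0.06, 3.122, -0.01]
ft_force: [0.9, 1.0, -0.4]
finger_gap: 40.3
```

```bash
python3 - <<'E'
from h import *
c=cam('wrist');P=cloud(c);Q=P.reshape(-1,3)
q=Q[(np.hypot(Q[:,0]-530,Q[:,1]-307)<60)&(Q[:,2]>32)&(Q[:,2]<46)]; print('rib',len(q),rect(q))
q=Q[(np.hypot(Q[:,0]-530,Q[:,1]-307)<140)&(Q[:,2]>2.5)&(Q[:,2]<46)]; print('tray',len(q),rect(q))
go(530,307,90,92,step=40)
E
```

```text
rib 689 ((529.8, 306.9), (88, 9), 1.5)
tray 20084 ((513.9, 306.8), (198, 196), 1.5)
t 20.12 tip [540.8 255.8 183.2] F [ 0.2  1.8 -0.2] gap 40.5 q6 -2.26
{"tx":0.0034,"ty":0.0174,"tz":0.0309,"wx":-0.1,"wy":0.3,"wz":0.1,"claw":.087}
{"tx":0.0033,"ty":0.0173,"tz":0.0310,"wx":-0.1,"wy":0.3,"wz":0.1,"claw":.087}
{"tx":0.0031,"ty":0.0173,"tz":0.0310,"wx":-0.1,"wy":0.3,"wz":0.1,"claw":.087}
```

Emit:
move_arm(
  rows=[
    {"tx":0.004,"ty":0.017,"tz":0.031,"wx":-0.1,"wy":0.3,"wz":0,"claw":0.04},
    {"tx":0.003,"ty":0.017,"tz":0.031,"wx":-0.1,"wy":0.3,"wz":0,"claw":0.04},
    {"tx":0.003,"ty":0.017,"tz":0.025,"wx":-0.1,"wy":0.3,"wz":0,"claw":0.04},
    {"tx":0,"ty":0,"tz":0.005,"wx":0,"wy":0,"wz":0,"claw":0.04},
  ],
)

```text
time_s: 20.62
position: [529.7, 309.9, 62.2]
orientation: [-0.073, 3.133, 0.006]
ft_force: [-0.2, -0.1, -0.2]
finger_gap: 40.1
```

```bash
python3 - <<'E'
from h import *
go(531,307,55,91.5,step=15)
E
```

```text
t 20.62 tip [529.7 309.9  93.2] F [-0.2 -0.1 -0.2] gap 40.1 q6 -2.32
{"tx":-0.0003,"ty":-0.0010,"tz":0.0127,"wx":0.1,"wy":0.2,"wz":0.4,"claw":.087}
{"tx":-0.0003,"ty":-0.0010,"tz":0.0127,"wx":0.1,"wy":0.2,"wz":0.4,"claw":.087}
{"tx":-0.0004,"ty":-0.0010,"tz":0.0127,"wx":0.1,"wy":0.2,"wz":0.4,"claw":.087}
```

Emit:
move_arm(
  rows=[
    {"tx":0,"ty":-0.001,"tz":0.014,"wx":0.1,"wy":0.2,"wz":0.4,"claw":0.04},
    {"tx":0,"ty":-0.001,"tz":0.014,"wx":0.1,"wy":0.2,"wz":0.4,"claw":0.04},
    {"tx":0,"ty":-0.001,"tz":0.01,"wx":0.1,"wy":0.2,"wz":0.4,"claw":0.04},
    {"tx":0,"ty":0,"tz":0,"wx":0,"wy":0,"wz":0,"claw":0.04},
  ],
)

```text
time_s: 21.12
position: [531.4, 305.4, 24.3]
orientation: [0.035, -3.141, 0.001]
ft_force: [0.5, -0.3, 0.5]
finger_gap: 39.8
```

```bash
python3 - <<'E'
from h import *
go(531,307,12,91.5,step=15)
E
```

```text
t 21.12 tip [531.4 305.4  55.3] F [ 0.5 -0.3  0.5] gap 39.8 q6 -2.33
{"tx":0.0001,"ty":0.0005,"tz":0.0144,"wx":-0.0,"wy":-0.0,"wz":-0.1,"claw":.087}
{"tx":0.0001,"ty":0.0005,"tz":0.0144,"wx":-0.0,"wy":-0.0,"wz":-0.1,"claw":.087}
{"tx":0.0001,"ty":0.0005,"tz":0.0144,"wx":-0.0,"wy":-0.0,"wz":-0.1,"claw":.087}
```

Emit:
move_arm(
  rows=[
    {"tx":0,"ty":0.001,"tz":0.014,"wx":0,"wy":0,"wz":-0.1,"claw":0.04},
    {"tx":0,"ty":0.001,"tz":0.014,"wx":0,"wy":0,"wz":-0.1,"claw":0.04},
    {"tx":0,"ty":0,"tz":0.01,"wx":0,"wy":0,"wz":0,"claw":0.04},
    {"tx":0,"ty":0,"tz":0.002,"wx":0,"wy":0,"wz":0,"claw":0.04},
  ],
)

```text
time_s: 21.62
position: [531.7, 307.6, -18.1]
orientation: [-0.041, 3.141, -0.0]
ft_force: [-0.1, 0.2, 0.3]
finger_gap: 40.2
```

```bash
python3 - <<'E'
from h import *
go(531,307,12,91.5,step=15)
E
```

```text
t 21.62 tip [531.7 307.6  12.9] F [-0.1  0.2  0.3] gap 40.2 q6 -2.33
{"tx":0.0007,"ty":-0.0006,"tz":0.0009,"wx":-0.0,"wy":0.0,"wz":-0.0,"claw":.087}
```

Emit:
move_arm(
  rows=[
    {"tx":0,"ty":0,"tz":0.001,"wx":0,"wy":0,"wz":0,"claw":0.02},
    {"tx":0,"ty":0,"tz":0,"wx":0,"wy":0,"wz":0,"claw":0.0},
    {"tx":0,"ty":0,"tz":0,"wx":0,"wy":0,"wz":0,"claw":0.0},
    {"tx":0,"ty":0,"tz":0,"wx":0,"wy":0,"wz":0,"claw":0.0},
    {"tx":0,"ty":0,"tz":0,"wx":0,"wy":0,"wz":0,"claw":0.0},
  ],
)

```text
time_s: 22.25
position: [532.2, 308.2, -18.3]
orientation: [-0.041, 3.139, 0.002]
ft_force: [0.3, 0.0, -0.3]
finger_gap: 8.5
```

```bash
python3 - <<'E'
from h import *
go(531,307,180,91.5,step=40)
E
```

```text
t 22.25 tip [532.2 308.2  12.7] F [ 0.3  0.  -0.3] gap 8.5 q6 -2.33
{"tx":0.0002,"ty":-0.0002,"tz":-0.0335,"wx":0.0,"wy":0.0,"wz":0.0,"claw":.087}
{"tx":0.0002,"ty":-0.0002,"tz":-0.0335,"wx":0.0,"wy":0.0,"wz":0.0,"claw":.087}
{"tx":0.0002,"ty":-0.0002,"tz":-0.0335,"wx":0.0,"wy":0.0,"wz":0.0,"claw":.087}
{"tx":0.0002,"ty":-0.0002,"tz":-0.0335,"wx":0.0,"wy":0.0,"wz":0.0,"claw":.087}
{"tx":0.0002,"ty":-0.0002,"tz":-0.0335,"wx":0.0,"wy":0.0,"wz":0.0,"claw":.087}
```

Emit:
move_arm(
  rows=[
    {"tx":0,"ty":0,"tz":-0.012,"wx":0,"wy":0,"wz":0,"claw":0.0},
    {"tx":0,"ty":0,"tz":-0.025,"wx":0,"wy":0,"wz":0,"claw":0.0},
    {"tx":0,"ty":0,"tz":-0.035,"wx":0,"wy":0,"wz":0,"claw":0.0},
    {"tx":0,"ty":0,"tz":-0.035,"wx":0,"wy":0,"wz":0,"claw":0.0},
    {"tx":0,"ty":0,"tz":-0.03,"wx":0,"wy":0,"wz":0,"claw":0.0},
    {"tx":0,"ty":0,"tz":-0.015,"wx":0,"wy":0,"wz":0,"claw":0.0},
  ],
)

```text
time_s: 23.0
position: [531.3, 307.2, 140.5]
orientation: [-0.041, 3.141, 0.0]
ft_force: [-0.3, 0.6, -0.5]
finger_gap: 8.9
```

```bash
python3 - <<'E'
from h import *
go(549,-310,170,94.6,step=40)
c=cam('wrist');P=cloud(c);s=arm.get_state();A=R.from_rotvec(s['orientation'])
T=A.inv().apply((P-s['position']).reshape(-1,3)); q=T[(T[:,2]>-55)&(T[:,2]<-15)&(abs(T[:,0])<95)&(abs(T[:,1])<105)&(c['frame'].reshape(-1,3).min(1)>60)]
print(rect(q), q.min(0),q.max(0))
k=q[(q[:,2]>-46)&(q[:,2]<-30)]; B=np.c_[k[:,:2],np.ones(len(k))]; print('tilt deg',np.degrees(np.linalg.lstsq(B,k[:,2],rcond=None)[0][:2]),np.median(k[:,2]))
E
```

```text
t 23.0 tip [531.3 307.2 171.5] F [-0.3  0.6 -0.5] gap 8.9 q6 -2.33
{"tx":-0.0001,"ty":-0.0386,"tz":0.0001,"wx":0.0,"wy":0.0,"wz":-0.2,"claw":.087}
{"tx":0.0000,"ty":-0.0386,"tz":0.0001,"wx":0.0,"wy":0.0,"wz":-0.2,"claw":.087}
{"tx":0.0002,"ty":-0.0386,"tz":0.0001,"wx":0.0,"wy":0.0,"wz":-0.2,"claw":.087}
{"tx":0.0003,"ty":-0.0386,"tz":0.0001,"wx":0.0,"wy":0.0,"wz":-0.2,"claw":.087}
{"tx":0.0004,"ty":-0.0386,"tz":0.0001,"wx":0.0,"wy":0.0,"wz":-0.2,"claw":.087}
{"tx":0.0006,"ty":-0.0386,"tz":0.0001,"wx":0.0,"wy":0.0,"wz":-0.2,"claw":.087}
{"tx":0.0007,"ty":-0.0386,"tz":0.0001,"wx":0.0,"wy":0.0,"wz":-0.2,"claw":.087}
{"tx":0.0008,"ty":-0.0386,"tz":0.0001,"wx":0.0,"wy":0.0,"wz":-0.2,"claw":.087}
{"tx":0.0009,"ty":-0.0386,"tz":0.0001,"wx":0.0,"wy":0.0,"wz":-0.2,"claw":.087}
{"tx":0.0011,"ty":-0.0386,"tz":0.0001,"wx":0.0,"wy":0.0,"wz":-0.2,"claw":.087}
{"tx":0.0012,"ty":-0.0386,"tz":0.0001,"wx":0.0,"wy":0.0,"wz":-0.2,"claw":.087}
{"tx":0.0013,"ty":-0.0386,"tz":0.0001,"wx":0.0,"wy":0.0,"wz":-0.2,"claw":.087}
{"tx":0.0015,"ty":-0.0386,"tz":0.0001,"wx":0.0,"wy":0.0,"wz":-0.2,"claw":.087}
{"tx":0.0016,"ty":-0.0386,"tz":0.0001,"wx":0.0,"wy":0.0,"wz":-0.2,"claw":.087}
{"tx":0.0017,"ty":-0.0386,"tz":0.0001,"wx":0.0,"wy":0.0,"wz":-0.2,"claw":.087}
{"tx":0.0019,"ty":-0.0385,"tz":0.0001,"wx":0.0,"wy":0.0,"wz":-0.2,"claw":.087}
((5.5, -1.8), (158, 198), 0.0) [ -73.44056289 -100.69770184  -54.99053975] [ 84.41919361  97.08951118 -17.64654148]
tilt deg [-2.88657433  0.55333762] -37.95098692014945
```

Emit:
move_arm(
  rows=[
    {"tx":0,"ty":-0.02,"tz":0,"wx":0,"wy":0,"wz":-0.2,"claw":0.0},
    {"tx":0,"ty":-0.03,"tz":0,"wx":0,"wy":0,"wz":-0.2,"claw":0.0},
    {"tx":0,"ty":-0.04,"tz":0,"wx":0,"wy":0,"wz":-0.2,"claw":0.0},
    {"tx":0,"ty":-0.04,"tz":0,"wx":0,"wy":0,"wz":-0.2,"claw":0.0},
    {"tx":0,"ty":-0.04,"tz":0,"wx":0,"wy":0,"wz":-0.2,"claw":0.0},
    {"tx":0,"ty":-0.04,"tz":0,"wx":0,"wy":0,"wz":-0.2,"claw":0.0},
    {"tx":0,"ty":-0.04,"tz":0,"wx":0,"wy":0,"wz":-0.2,"claw":0.0},
    {"tx":0.001,"ty":-0.04,"tz":0,"wx":0,"wy":0,"wz":-0.2,"claw":0.0},
    {"tx":0.001,"ty":-0.03,"tz":0,"wx":0,"wy":0,"wz":-0.2,"claw":0.0},
    {"tx":0,"ty":-0.02,"tz":0,"wx":0,"wy":0,"wz":-0.2,"claw":0.0},
  ],
)

```text
time_s: 24.3
position: [532.7, -52.0, 130.1]
orientation: [0.094, -3.117, 0.011]
ft_force: [0.6, 0.5, -1.0]
finger_gap: 8.8
```

```bash
cat >> h.py <<'E'
def tray_in_tool():
    c=cam('wrist');P=cloud(c);s=arm.get_state();A=R.from_rotvec(s['orientation'])
    T=A.inv().apply((P-s['position']).reshape(-1,3)); m=(T[:,2]>-60)&(T[:,2]<-15)&(abs(T[:,0])<95)&(abs(T[:,1])<110)&(c['frame'].reshape(-1,3).min(1)>40); q=T[m]; W=P.reshape(-1,3)[m]
    k=(T[m][:,0]>25)&(T[m][:,0]<72)&(abs(T[m][:,1])<90)
    for nm,Z in(('tool',q),('world',W)):
        B=np.c_[Z[k][:,:2],np.ones(k.sum())]; co=np.linalg.lstsq(B,Z[k][:,2],rcond=None)[0]; r=Z[k][:,2]-B@co; g=abs(r)<3; co=np.linalg.lstsq(B[g],Z[k][g][:,2],rcond=None)[0]; print(nm,'tilt deg',np.degrees(co[:2]).round(2),'med z',np.median(Z[k][:,2]).round(1))
    e=q[q[:,0]>20]; print('edge x',e[:,0].max().round(1),'y',e[:,1].min().round(1),e[:,1].max().round(1),rect(e))
E
python3 -c "
from h import *
tray_in_tool()
go(549,-310,170,94.6,step=40)"
```

```text
tool tilt deg [ 0.52 -0.06] med z -22.2
world tilt deg [-0.81 -0.38] med z 153.3
edge x 83.4 y -98.6 98.5 ((51.6, -0.1), (197, 63), 89.9)
t 24.35 tip [532.3 -53.5 160.9] F [ 0.6 -1.2 -1.1] gap 8.9 q6 -1.72
{"tx":-0.0002,"ty":-0.0367,"tz":-0.0011,"wx":-0.1,"wy":-0.2,"wz":-0.2,"claw":.087}
{"tx":-0.0001,"ty":-0.0367,"tz":-0.0011,"wx":-0.1,"wy":-0.2,"wz":-0.2,"claw":.087}
{"tx":0.0000,"ty":-0.0367,"tz":-0.0011,"wx":-0.1,"wy":-0.2,"wz":-0.2,"claw":.087}
{"tx":0.0001,"ty":-0.0367,"tz":-0.0012,"wx":-0.1,"wy":-0.2,"wz":-0.2,"claw":.087}
{"tx":0.0002,"ty":-0.0367,"tz":-0.0012,"wx":-0.1,"wy":-0.2,"wz":-0.2,"claw":.087}
{"tx":0.0003,"ty":-0.0367,"tz":-0.0012,"wx":-0.1,"wy":-0.2,"wz":-0.2,"claw":.087}
{"tx":0.0005,"ty":-0.0367,"tz":-0.0013,"wx":-0.1,"wy":-0.2,"wz":-0.2,"claw":.087}
```

Emit:
move_arm(
  rows=[
    {"tx":0,"ty":-0.037,"tz":-0.002,"wx":-0.1,"wy":-0.2,"wz":-0.2,"claw":0.0},
    {"tx":0,"ty":-0.037,"tz":-0.002,"wx":-0.1,"wy":-0.2,"wz":-0.2,"claw":0.0},
    {"tx":0,"ty":-0.037,"tz":-0.002,"wx":-0.1,"wy":-0.2,"wz":-0.2,"claw":0.0},
    {"tx":0,"ty":-0.037,"tz":-0.002,"wx":-0.1,"wy":-0.2,"wz":-0.2,"claw":0.0},
    {"tx":0,"ty":-0.037,"tz":-0.002,"wx":-0.1,"wy":-0.2,"wz":-0.2,"claw":0.0},
    {"tx":0,"ty":-0.037,"tz":-0.002,"wx":-0.1,"wy":-0.2,"wz":-0.2,"claw":0.0},
    {"tx":0,"ty":-0.025,"tz":-0.002,"wx":-0.1,"wy":0,"wz":-0.2,"claw":0.0},
    {"tx":0,"ty":0,"tz":0,"wx":0,"wy":0,"wz":0,"claw":0.0},
  ],
)

```text
time_s: 25.35
position: [538.2, -309.8, 133.0]
orientation: [0.124, -3.114, -0.019]
ft_force: [-0.4, 0.5, -2.0]
finger_gap: 8.7
```

```bash
python3 -c "
from h import *
tray_in_tool()
go(549.3,-310.4,110,94.6,step=18)"
```

```text
tool tilt deg [ 0.48 -0.  ] med z -22.2
world tilt deg [-0.97  0.7 ] med z 156.2
edge x 83.5 y -101.1 96.2 ((51.8, -2.5), (64, 197), 0.0)
t 25.4 tip [ 537.9 -308.8  163.8] F [-0.1  0.2 -0.6] gap 8.8 q6 -1.22
{"tx":-0.0031,"ty":-0.0008,"tz":0.0134,"wx":0.2,"wy":-0.4,"wz":0.0,"claw":.087}
{"tx":-0.0031,"ty":-0.0008,"tz":0.0134,"wx":0.2,"wy":-0.4,"wz":0.0,"claw":.087}
{"tx":-0.0030,"ty":-0.0007,"tz":0.0134,"wx":0.2,"wy":-0.4,"wz":0.0,"claw":.087}
{"tx":-0.0029,"ty":-0.0007,"tz":0.0134,"wx":0.2,"wy":-0.4,"wz":0.0,"claw":.087}
```

Emit:
move_arm(
  rows=[
    {"tx":-0.003,"ty":-0.001,"tz":0.014,"wx":0.2,"wy":-0.4,"wz":0,"claw":0.0},
    {"tx":-0.003,"ty":-0.001,"tz":0.014,"wx":0.2,"wy":-0.4,"wz":0,"claw":0.0},
    {"tx":-0.003,"ty":-0.001,"tz":0.014,"wx":0.2,"wy":-0.4,"wz":0,"claw":0.0},
    {"tx":-0.002,"ty":0,"tz":0.012,"wx":0.1,"wy":-0.3,"wz":0,"claw":0.0},
    {"tx":-0.001,"ty":0,"tz":0,"wx":0,"wy":0,"wz":0,"claw":0.0},
  ],
)

```text
time_s: 26.02
position: [546.4, -305.3, 74.5]
orientation: [0.132, -3.135, -0.007]
ft_force: [0.0, 0.4, -0.4]
finger_gap: 8.6
```

```bash
python3 -c "
from h import *
tray_in_tool()
c=load('wrist');save('w8.png',c);Q=cloud(c).reshape(-1,3)
q=Q[(np.hypot(Q[:,0]-547,Q[:,1]+309)<170)&(Q[:,2]>68)&(Q[:,2]<80)]; print('carton',rect(q))
q=Q[(np.hypot(Q[:,0]-547,Q[:,1]+309)<140)&(Q[:,2]>83)&(Q[:,2]<112)]; print('tray',rect(q),q.min(0),q.max(0))
go(549.3,-310.4,85,94.6,step=12)"
```

```text
tool tilt deg [ 0.39 -0.09] med z -21.3
world tilt deg [0.23 0.33] med z 96.7
edge x 84.4 y -99.7 97.5 ((52.2, -1.1), (197, 64), 90.0)
carton ((545.4, -310.5), (186, 223), 4.7)
tray ((541.4, -307.3), (157, 197), 4.8) [ 454.94262767 -411.6131561    93.64100543] [ 626.73713734 -203.27083757  111.99700527]
t 26.07 tip [ 547.1 -305.6  106.2] F [ 0.4 -0.3 -0.5] gap 8.8 q6 -1.23
{"tx":-0.0009,"ty":-0.0025,"tz":0.0106,"wx":0.1,"wy":-0.1,"wz":0.1,"claw":.087}
{"tx":-0.0009,"ty":-0.0025,"tz":0.0106,"wx":0.1,"wy":-0.1,"wz":0.1,"claw":.087}
```

View pics/w8.png

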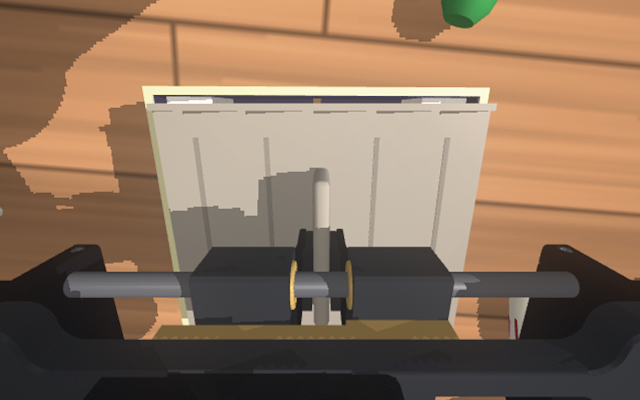

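Emit:
move_arm(
  rows=[
    {"tx":-0.003,"ty":-0.004,"tz":0.003,"wx":0.1,"wy":-0.1,"wz":0,"claw":0.0},
    {"tx":0,"ty":0,"tz":0.004,"wx":0.1,"wy":-0.1,"wz":0,"claw":0.0},
    {"tx":0,"ty":0,"tz":0.003,"wx":0,"wy":0,"wz":0,"claw":0.0},
  ],
)

```text
time_s: 26.45
position: [551.8, -309.8, 66.3]
orientation: [-0.133, 3.134, -0.002]
ft_force: [-0.3, 0.8, -1.3]
finger_gap: 8.6
```

```bash
python3 -c "
from h import *
tray_in_tool()
go(549.8,-309.4,72,94.6,step=12)"
```

```text
tool tilt deg [ 0.46 -0.02] med z -22.4
world tilt deg [0.67 0.03] med z 88.1
edge x 83.6 y -100.2 97.1 ((51.7, -1.5), (197, 64), 90.0)
t 26.5 tip [ 551.6 -309.8   96.9] F [-0.1  1.  -1. ] gap 8.9 q6 -1.23
{"tx":0.0006,"ty":0.0002,"tz":0.0083,"wx":-0.0,"wy":0.1,"wz":0.1,"claw":.087}
{"tx":0.0006,"ty":0.0002,"tz":0.0083,"wx":-0.0,"wy":0.1,"wz":0.1,"claw":.087}
{"tx":0.0006,"ty":0.0002,"tz":0.0083,"wx":-0.0,"wy":0.1,"wz":0.1,"claw":.087}
```

Emit:
move_arm(
  rows=[
    {"tx":0.001,"ty":0,"tz":0.007,"wx":0,"wy":0.2,"wz":0,"claw":0.0},
    {"tx":0.001,"ty":0,"tz":0.007,"wx":0,"wy":0.2,"wz":0,"claw":0.0},
    {"tx":0,"ty":0,"tz":0.005,"wx":0,"wy":0.1,"wz":0,"claw":0.0},
    {"tx":0,"ty":0,"tz":0.002,"wx":0,"wy":0,"wz":0,"claw":0.0},
  ],
)

```text
time_s: 27.0
position: [549.2, -310.0, 43.2]
orientation: [0.132, -3.133, 0.001]
ft_force: [-0.6, 0.3, -0.8]
finger_gap: 8.6
```

```bash
python3 -c "
from h import *
tray_in_tool()
go(549.8,-309.4,71,94.6,step=12)"
```

```text
tool tilt deg [ 0.45 -0.03] med z -22.1
world tilt deg [0.1  0.01] med z 65.5
edge x 94.9 y -110.0 110.0 ((57.5, -0.0), (220, 75), 90.0)
t 27.05 tip [ 549.1 -310.    74.1] F [ 0.2  0.5 -1.7] gap 8.4 q6 -1.23
{"tx":-0.0008,"ty":0.0005,"tz":0.0031,"wx":-0.0,"wy":-0.4,"wz":0.2,"claw":.087}
```

Emit:
move_arm(
  rows=[
    {"tx":0,"ty":0,"tz":0.002,"wx":0,"wy":0,"wz":0,"claw":0.0},
    {"tx":0,"ty":0,"tz":0.001,"wx":0,"wy":0,"wz":0,"claw":0.0},
    {"tx":0,"ty":0,"tz":0.001,"wx":0,"wy":0,"wz":0,"claw":0.0},
  ],
)

```text
time_s: 27.42
position: [549.3, -310.1, 39.7]
orientation: [0.132, -3.133, 0.002]
ft_force: [-2.6, 0.7, 4.0]
finger_gap: 8.5
```

```bash
python3 -c "
from h import *
tray_in_tool()
go(549.8,-309.4,71,94.6,step=12)"
```

```text
tool tilt deg [ 0.84 -0.09] med z -21.6
world tilt deg [0.53 0.08] med z 61.7
edge x 95.0 y -110.0 110.0 ((57.5, -0.0), (75, 220), 0.0)
t 27.48 tip [ 549.3 -310.1   70.8] F [-1.8  1.7  3.9] gap 9.0 q6 -1.23
{"tx":-0.0005,"ty":0.0007,"tz":-0.0002,"wx":-0.1,"wy":-0.3,"wz":0.2,"claw":.087}
```

Emit:
move_arm(
  rows=[
    {"tx":0,"ty":0,"tz":0,"wx":0,"wy":0,"wz":0,"claw":0.03},
    {"tx":0,"ty":0,"tz":0,"wx":0,"wy":0,"wz":0,"claw":0.03},
    {"tx":0,"ty":0,"tz":-0.01,"wx":0,"wy":0,"wz":0,"claw":0.03},
    {"tx":0,"ty":0,"tz":-0.03,"wx":0,"wy":0,"wz":0,"claw":0.03},
    {"tx":0,"ty":0,"tz":-0.04,"wx":0,"wy":0,"wz":0,"claw":0.05},
    {"tx":-0.02,"ty":0,"tz":-0.04,"wx":0,"wy":0,"wz":0,"claw":0.087},
    {"tx":-0.04,"ty":0,"tz":-0.03,"wx":0,"wy":0,"wz":0,"claw":0.087},
    {"tx":-0.04,"ty":0.01,"tz":-0.02,"wx":0,"wy":0,"wz":0,"claw":0.087},
    {"tx":-0.03,"ty":0.01,"tz":0,"wx":0,"wy":0,"wz":0,"claw":0.087},
  ],
)

```text
time_s: 28.6
position: [680.5, -280.3, 221.4]
orientation: [-0.128, 3.137, -0.007]
ft_force: [1.1, 0.2, 0.1]
finger_gap: 72.3
```

```bash
cat >> h.py <<'E'
def tray_world():
    c=load('wrist');P=cloud(c);Q=P.reshape(-1,3)
    a=np.radians(4.6); ex=np.array([np.cos(a),np.sin(a)]);ey=np.array([-ex[1],ex[0]]); d=Q[:,:2]-[547.9,-310.5]; X=d@ex;Y=d@ey
    r=np.c_[X,Y,Q[:,2]][(abs(X)<60)&(Q[:,2]>88)&(Q[:,2]<104)&(abs(Y)<20)]; print('rib',len(r),rect(r),'top',np.percentile(r[:,2],90).round(1))
    m=(abs(X)<72)&(abs(Y)<92)&(abs(Y)>12)&(Q[:,2]>57)&(Q[:,2]<66); B=np.c_[X,Y,np.ones(len(X))][m]; co=np.linalg.lstsq(B,Q[m][:,2],rcond=None)[0]; print('plate z',co[2].round(1),'tilt',np.degrees(co[:2]).round(2))
E
python3 - <<'E'
from h import *
c=cam('wrist');save('w9.png',c);tray_world()
P=cloud(c);Q=P.reshape(-1,3)
q=Q[(np.hypot(Q[:,0]-668,Q[:,1]+71)<75)&(Q[:,2]>6)&(Q[:,2]<45)]; print('sa',rect(q))
go(669,-72,100,106,step=45)
E
```

```text
rib 878 ((-0.2, -1.2), (89, 9), 0.2) top 98.2
plate z 61.6 tilt [-0.02  0.03]
sa ((668.8, -72.5), (114, 36), 15.4)
t 28.65 tip [ 683.2 -278.3  250.3] F [ 2.7 -0.2 -0.1] gap 75.8 q6 -1.32
{"tx":-0.0005,"ty":0.0346,"tz":0.0249,"wx":-0.0,"wy":0.0,"wz":-1.9,"claw":.087}
{"tx":-0.0016,"ty":0.0345,"tz":0.0249,"wx":-0.0,"wy":0.0,"wz":-1.9,"claw":.087}
{"tx":-0.0028,"ty":0.0344,"tz":0.0250,"wx":-0.0,"wy":0.0,"wz":-1.9,"claw":.087}
{"tx":-0.0039,"ty":0.0343,"tz":0.0250,"wx":-0.0,"wy":0.0,"wz":-1.9,"claw":.087}
{"tx":-0.0050,"ty":0.0341,"tz":0.0250,"wx":-0.0,"wy":0.0,"wz":-1.9,"claw":.087}
{"tx":-0.0061,"ty":0.0339,"tz":0.0250,"wx":-0.0,"wy":0.0,"wz":-1.9,"claw":.087}
```

View pics/w9.png

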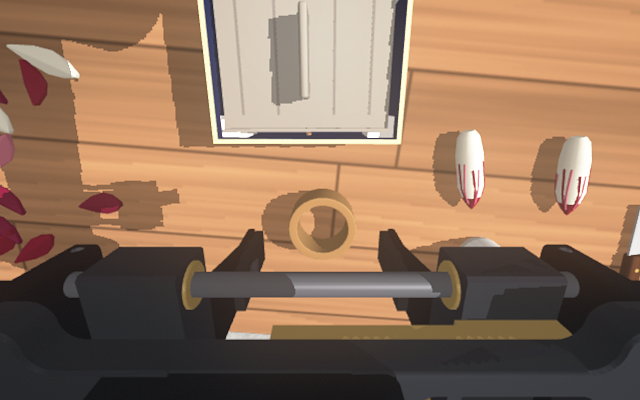

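The picture shows the tray seated, with the rib at (304,50). The plate is at z 61.6, tilted under 0.1°, and 1 mm off centre. Next is the first small head at (469,168).

Emit:
move_arm(
  rows=[
    {"tx":0,"ty":0.035,"tz":0.02,"wx":0,"wy":0,"wz":-1.8,"claw":0.087},
    {"tx":-0.002,"ty":0.035,"tz":0.025,"wx":0,"wy":0,"wz":-1.8,"claw":0.087},
    {"tx":-0.003,"ty":0.035,"tz":0.025,"wx":0,"wy":0,"wz":-1.8,"claw":0.075},
    {"tx":-0.004,"ty":0.034,"tz":0.025,"wx":0,"wy":0,"wz":-1.8,"claw":0.075},
    {"tx":-0.005,"ty":0.034,"tz":0.025,"wx":0,"wy":0,"wz":-1.8,"claw":0.075},
    {"tx":-0.006,"ty":0.03,"tz":0.015,"wx":0,"wy":0,"wz":-1.8,"claw":0.075},
    {"tx":0,"ty":0,"tz":0,"wx":0,"wy":0,"wz":0,"claw":0.075},
  ],
)

```text
time_s: 29.52
position: [671.4, -69.6, 82.4]
orientation: [-0.436, 3.106, -0.011]
ft_force: [1.0, -1.2, -0.9]
finger_gap: 75.3
```

```bash
python3 -c "
from h import *
go(669,-72.5,45,105.5,step=20)"
```

```text
t 29.52 tip [671.4 -69.6 113.4] F [ 1.  -1.2 -0.9] gap 75.3 q6 -1.43
{"tx":0.0009,"ty":-0.0004,"tz":0.0171,"wx":-0.1,"wy":0.1,"wz":0.1,"claw":.087}
{"tx":0.0008,"ty":-0.0004,"tz":0.0171,"wx":-0.1,"wy":0.1,"wz":0.1,"claw":.087}
{"tx":0.0008,"ty":-0.0005,"tz":0.0171,"wx":-0.1,"wy":0.1,"wz":0.1,"claw":.087}
{"tx":0.0008,"ty":-0.0005,"tz":0.0171,"wx":-0.1,"wy":0.1,"wz":0.1,"claw":.087}
```

Emit:
move_arm(
  rows=[
    {"tx":0.001,"ty":-0.001,"tz":0.02,"wx":-0.1,"wy":0.1,"wz":0.1,"claw":0.075},
    {"tx":0.001,"ty":-0.001,"tz":0.02,"wx":-0.1,"wy":0.1,"wz":0.1,"claw":0.075},
    {"tx":0.001,"ty":0,"tz":0.018,"wx":-0.1,"wy":0.1,"wz":0,"claw":0.075},
    {"tx":0,"ty":0,"tz":0.005,"wx":0,"wy":0,"wz":0,"claw":0.075},
  ],
)

```text
time_s: 30.02
position: [669.9, -75.7, 17.2]
orientation: [-0.425, 3.111, -0.004]
ft_force: [0.4, -0.3, -0.4]
finger_gap: 75.0
```

```bash
python3 -c "
from h import *
go(669,-72.5,5,105.5,step=15)"
```

```text
t 30.02 tip [669.9 -75.7  48.2] F [ 0.4 -0.3 -0.4] gap 75.0 q6 -1.43
{"tx":0.0000,"ty":0.0012,"tz":0.0144,"wx":-0.0,"wy":0.0,"wz":0.0,"claw":.087}
{"tx":0.0000,"ty":0.0011,"tz":0.0144,"wx":-0.0,"wy":0.0,"wz":0.0,"claw":.087}
{"tx":0.0000,"ty":0.0011,"tz":0.0144,"wx":-0.0,"wy":0.0,"wz":0.0,"claw":.087}
```

Emit:
move_arm(
  rows=[
    {"tx":0,"ty":0.002,"tz":0.015,"wx":0,"wy":0,"wz":0,"claw":0.075},
    {"tx":0,"ty":0.001,"tz":0.015,"wx":0,"wy":0,"wz":0,"claw":0.075},
    {"tx":0,"ty":0,"tz":0.008,"wx":0,"wy":0,"wz":0,"claw":0.075},
    {"tx":0,"ty":0,"tz":0.002,"wx":0,"wy":0,"wz":0,"claw":0.075},
  ],
)

```text
time_s: 30.52
position: [669.6, -73.3, -25.5]
orientation: [-0.424, 3.11, -0.004]
ft_force: [0.3, 0.4, -0.3]
finger_gap: 75.1
```

```bash
python3 -c "
from h import *
go(669,-72.5,5,105.5,step=15)"
```

```text
t 30.52 tip [669.6 -73.3   5.5] F [ 0.3  0.4 -0.3] gap 75.1 q6 -1.43
{"tx":0.0003,"ty":0.0010,"tz":0.0005,"wx":-0.2,"wy":0.1,"wz":0.0,"claw":.087}
```

Close, then lift.

Emit:
move_arm(
  rows=[
    {"tx":0,"ty":0.001,"tz":0.001,"wx":0,"wy":0,"wz":0,"claw":0.05},
    {"tx":0,"ty":0,"tz":0,"wx":0,"wy":0,"wz":0,"claw":0.025},
    {"tx":0,"ty":0,"tz":0,"wx":0,"wy":0,"wz":0,"claw":0.025},
    {"tx":0,"ty":0,"tz":0,"wx":0,"wy":0,"wz":0,"claw":0.025},
    {"tx":0,"ty":0,"tz":0,"wx":0,"wy":0,"wz":0,"claw":0.025},
    {"tx":0,"ty":0,"tz":0,"wx":0,"wy":0,"wz":0,"claw":0.025},
  ],
)

```text
time_s: 31.28
position: [670.5, -72.0, -25.0]
orientation: [-0.425, 3.107, -0.004]
ft_force: [0.7, -0.2, -0.0]
finger_gap: 34.9
```

Emit:
move_arm(
  rows=[
    {"tx":0,"ty":0,"tz":-0.015,"wx":0,"wy":0,"wz":0,"claw":0.025},
    {"tx":0,"ty":0,"tz":-0.035,"wx":0,"wy":0,"wz":0,"claw":0.025},
    {"tx":0,"ty":0,"tz":-0.045,"wx":0,"wy":0,"wz":0,"claw":0.025},
    {"tx":0,"ty":0,"tz":-0.045,"wx":0,"wy":0,"wz":0,"claw":0.025},
    {"tx":0,"ty":0,"tz":-0.03,"wx":0,"wy":0,"wz":0,"claw":0.025},
  ],
)

```text
time_s: 31.9
position: [667.7, -72.2, 150.4]
orientation: [0.425, -3.113, 0.005]
ft_force: [0.8, 0.1, -0.6]
finger_gap: 34.4
```

```bash
python3 -c "
from h import *
go(553,-364.5,170,94.6,step=40)
held(17,-72)"
```

```text
t 31.9 tip [667.7 -72.2 181.4] F [ 0.8  0.1 -0.6] gap 34.4 q6 -1.43
{"tx":0.0236,"ty":-0.0314,"tz":0.0015,"wx":-0.0,"wy":-0.0,"wz":1.4,"claw":.087}
{"tx":0.0228,"ty":-0.0319,"tz":0.0015,"wx":-0.0,"wy":-0.0,"wz":1.4,"claw":.087}
{"tx":0.0221,"ty":-0.0325,"tz":0.0015,"wx":-0.0,"wy":-0.0,"wz":1.4,"claw":.087}
{"tx":0.0213,"ty":-0.0330,"tz":0.0015,"wx":-0.0,"wy":-0.0,"wz":1.4,"claw":.087}
{"tx":0.0205,"ty":-0.0335,"tz":0.0015,"wx":-0.0,"wy":-0.0,"wz":1.4,"claw":.087}
{"tx":0.0197,"ty":-0.0340,"tz":0.0015,"wx":-0.0,"wy":-0.0,"wz":1.4,"claw":.087}
{"tx":0.0189,"ty":-0.0344,"tz":0.0014,"wx":-0.0,"wy":-0.0,"wz":1.4,"claw":.087}
{"tx":0.0181,"ty":-0.0349,"tz":0.0014,"wx":-0.0,"wy":-0.0,"wz":1.4,"claw":.087}
held min [-48. -17. -68.] max [ 61.  17. -30.]
```

Emit:
move_arm(
  rows=[
    {"tx":0.023,"ty":-0.031,"tz":0,"wx":0,"wy":0,"wz":1.4,"claw":0.025},
    {"tx":0.023,"ty":-0.032,"tz":0,"wx":0,"wy":0,"wz":1.4,"claw":0.025},
    {"tx":0.022,"ty":-0.032,"tz":0,"wx":0,"wy":0,"wz":1.4,"claw":0.025},
    {"tx":0.021,"ty":-0.033,"tz":0,"wx":0,"wy":0,"wz":1.4,"claw":0.025},
    {"tx":0.02,"ty":-0.033,"tz":0,"wx":0,"wy":0,"wz":1.3,"claw":0.025},
    {"tx":0.02,"ty":-0.034,"tz":0,"wx":0,"wy":0,"wz":1.3,"claw":0.025},
    {"tx":0.019,"ty":-0.034,"tz":0,"wx":0,"wy":0,"wz":1.3,"claw":0.025},
    {"tx":0.016,"ty":-0.03,"tz":0,"wx":0,"wy":0,"wz":1.2,"claw":0.025},
    {"tx":0,"ty":0,"tz":0,"wx":0,"wy":0,"wz":0,"claw":0.025},
  ],
)

```text
time_s: 33.08
position: [553.9, -365.8, 162.8]
orientation: [-0.127, 3.121, -0.008]
ft_force: [0.1, -0.0, -1.0]
finger_gap: 34.6
```

```bash
python3 -c "
from h import *
go(554.8,-365.3,110,94.8,step=20)"
```

```text
t 33.08 tip [ 553.9 -365.8  193.8] F [ 0.1 -0.  -1. ] gap 34.6 q6 -1.15
{"tx":0.0001,"ty":0.0002,"tz":0.0168,"wx":-0.1,"wy":0.2,"wz":-0.0,"claw":.087}
{"tx":0.0001,"ty":0.0002,"tz":0.0168,"wx":-0.1,"wy":0.2,"wz":-0.0,"claw":.087}
{"tx":-0.0000,"ty":0.0001,"tz":0.0168,"wx":-0.1,"wy":0.2,"wz":-0.0,"claw":.087}
{"tx":-0.0001,"ty":0.0001,"tz":0.0168,"wx":-0.1,"wy":0.2,"wz":-0.0,"claw":.087}
{"tx":-0.0001,"ty":0.0001,"tz":0.0168,"wx":-0.1,"wy":0.2,"wz":-0.0,"claw":.087}
```

Emit:
move_arm(
  rows=[
    {"tx":0,"ty":0,"tz":0.02,"wx":-0.1,"wy":0.2,"wz":0,"claw":0.025},
    {"tx":0,"ty":0,"tz":0.022,"wx":-0.1,"wy":0.2,"wz":0,"claw":0.025},
    {"tx":0,"ty":0,"tz":0.022,"wx":-0.1,"wy":0.2,"wz":0,"claw":0.025},
    {"tx":0,"ty":0,"tz":0.018,"wx":-0.1,"wy":0.2,"wz":0,"claw":0.025},
    {"tx":0,"ty":0,"tz":0.008,"wx":0,"wy":0,"wz":0,"claw":0.025},
  ],
)

```text
time_s: 33.7
position: [555.8, -361.1, 66.6]
orientation: [-0.135, 3.137, 0.006]
ft_force: [0.1, -0.1, -0.7]
finger_gap: 35.1
```

```bash
python3 -c "
from h import *
go(554.8,-365.3,69,94.8,step=12)"
```

```text
t 33.7 tip [ 555.8 -361.1   97.6] F [ 0.1 -0.1 -0.7] gap 35.1 q6 -1.15
{"tx":0.0005,"ty":-0.0014,"tz":0.0095,"wx":0.1,"wy":0.0,"wz":0.0,"claw":.087}
{"tx":0.0005,"ty":-0.0014,"tz":0.0095,"wx":0.1,"wy":0.0,"wz":0.0,"claw":.087}
{"tx":0.0004,"ty":-0.0014,"tz":0.0095,"wx":0.1,"wy":0.0,"wz":0.0,"claw":.087}
```

Emit:
move_arm(
  rows=[
    {"tx":0.001,"ty":-0.003,"tz":0.01,"wx":0.1,"wy":0,"wz":0,"claw":0.025},
    {"tx":0,"ty":-0.001,"tz":0.01,"wx":0.1,"wy":0,"wz":0,"claw":0.025},
    {"tx":0,"ty":0,"tz":0.004,"wx":0,"wy":0,"wz":0,"claw":0.025},
    {"tx":0,"ty":0,"tz":0.001,"wx":0,"wy":0,"wz":0,"claw":0.025},
  ],
)

```text
time_s: 34.2
position: [555.8, -365.3, 40.3]
orientation: [-0.136, 3.135, -0.001]
ft_force: [0.7, 0.2, -1.3]
finger_gap: 35.1
```

```bash
python3 -c "
from h import *
go(554.8,-365.3,69,94.8,step=12)"
```

```text
t 34.2 tip [ 555.8 -365.3   71.3] F [ 0.7  0.2 -1.3] gap 35.1 q6 -1.14
{"tx":0.0010,"ty":0.0000,"tz":0.0023,"wx":-0.0,"wy":0.2,"wz":0.2,"claw":.087}
```

Emit:
move_arm(
  rows=[
    {"tx":0.001,"ty":0,"tz":0.002,"wx":0,"wy":0.2,"wz":0.1,"claw":0.025},
    {"tx":0,"ty":0,"tz":0.001,"wx":0,"wy":0,"wz":0,"claw":0.025},
    {"tx":0,"ty":0,"tz":0,"wx":0,"wy":0,"wz":0,"claw":0.025},
  ],
)

```text
time_s: 34.58
position: [555.4, -365.8, 38.2]
orientation: [-0.133, 3.137, -0.003]
ft_force: [-0.4, 0.3, -1.2]
finger_gap: 34.8
```

Emit:
move_arm(
  rows=[
    {"tx":0,"ty":0,"tz":0,"wx":0,"wy":0,"wz":0,"claw":0.045},
    {"tx":0,"ty":0,"tz":0,"wx":0,"wy":0,"wz":0,"claw":0.05},
    {"tx":0,"ty":0,"tz":0,"wx":0,"wy":0,"wz":0,"claw":0.05},
    {"tx":0,"ty":0,"tz":-0.015,"wx":0,"wy":0,"wz":0,"claw":0.05},
    {"tx":0,"ty":0,"tz":-0.03,"wx":0,"wy":0,"wz":0,"claw":0.05},
    {"tx":0,"ty":0,"tz":-0.04,"wx":0,"wy":0,"wz":0,"claw":0.05},
    {"tx":0,"ty":0,"tz":-0.03,"wx":0,"wy":0,"wz":0,"claw":0.075},
  ],
)

```text
time_s: 35.45
position: [554.7, -365.7, 158.2]
orientation: [0.134, -3.138, 0.003]
ft_force: [0.4, -0.2, -0.9]
finger_gap: 54.4
```

```bash
python3 -c "
from h import *
go(665,76,110,102,step=50)"
```

```text
t 35.45 tip [ 554.7 -365.7  189.2] F [ 0.4 -0.2 -0.9] gap 54.4 q6 -1.15
{"tx":-0.0148,"ty":0.0431,"tz":0.0078,"wx":-0.0,"wy":-0.0,"wz":-0.7,"claw":.087}
{"tx":-0.0153,"ty":0.0429,"tz":0.0078,"wx":-0.0,"wy":-0.0,"wz":-0.7,"claw":.087}
{"tx":-0.0158,"ty":0.0427,"tz":0.0078,"wx":-0.0,"wy":-0.0,"wz":-0.7,"claw":.087}
{"tx":-0.0164,"ty":0.0425,"tz":0.0078,"wx":-0.0,"wy":-0.0,"wz":-0.7,"claw":.087}
{"tx":-0.0169,"ty":0.0423,"tz":0.0079,"wx":-0.0,"wy":-0.0,"wz":-0.7,"claw":.087}
{"tx":-0.0174,"ty":0.0421,"tz":0.0079,"wx":-0.0,"wy":-0.0,"wz":-0.7,"claw":.087}
{"tx":-0.0179,"ty":0.0419,"tz":0.0079,"wx":-0.0,"wy":-0.0,"wz":-0.7,"claw":.087}
{"tx":-0.0184,"ty":0.0416,"tz":0.0079,"wx":-0.0,"wy":-0.0,"wz":-0.7,"claw":.087}
{"tx":-0.0190,"ty":0.0414,"tz":0.0079,"wx":-0.0,"wy":-0.0,"wz":-0.7,"claw":.087}
{"tx":-0.0195,"ty":0.0412,"tz":0.0079,"wx":-0.0,"wy":-0.0,"wz":-0.7,"claw":.087}
```

Emit:
move_arm(
  rows=[
    {"tx":-0.015,"ty":0.043,"tz":0.004,"wx":0,"wy":0,"wz":-0.7,"claw":0.075},
    {"tx":-0.015,"ty":0.043,"tz":0.004,"wx":0,"wy":0,"wz":-0.7,"claw":0.075},
    {"tx":-0.016,"ty":0.043,"tz":0.004,"wx":0,"wy":0,"wz":-0.7,"claw":0.075},
    {"tx":-0.016,"ty":0.043,"tz":0.006,"wx":0,"wy":0,"wz":-0.7,"claw":0.075},
    {"tx":-0.017,"ty":0.042,"tz":0.006,"wx":0,"wy":0,"wz":-0.7,"claw":0.075},
    {"tx":-0.017,"ty":0.042,"tz":0.006,"wx":0,"wy":0,"wz":-0.7,"claw":0.075},
    {"tx":-0.018,"ty":0.042,"tz":0.006,"wx":0,"wy":0,"wz":-0.7,"claw":0.075},
    {"tx":-0.018,"ty":0.042,"tz":0.006,"wx":0,"wy":0,"wz":-0.7,"claw":0.075},
    {"tx":-0.019,"ty":0.041,"tz":0.006,"wx":0,"wy":0,"wz":-0.7,"claw":0.075},
    {"tx":-0.018,"ty":0.03,"tz":0.004,"wx":0,"wy":0,"wz":-0.7,"claw":0.075},
  ],
)

```text
time_s: 36.7
position: [675.0, 73.9, 123.8]
orientation: [-0.324, 3.098, -0.017]
ft_force: [1.4, -0.3, 0.1]
finger_gap: 75.1
```

```bash
python3 - <<'E'
from h import *
c=cam('wrist');P=cloud(c);Q=P.reshape(-1,3)
q=Q[(np.hypot(Q[:,0]-665,Q[:,1]-76)<75)&(Q[:,2]>6)&(Q[:,2]<45)]; print('sb',rect(q),q[:,2].max())
go(666,75,60,102,step=25)
E
```

```text
sb ((665.5, 75.9), (114, 34), 11.4) 36.6861941923317
t 36.75 tip [676.7  77.5 154.2] F [1.8 2.  0.4] gap 74.9 q6 -1.73
{"tx":0.0034,"ty":0.0003,"tz":0.0235,"wx":-0.2,"wy":0.4,"wz":0.0,"claw":.087}
{"tx":0.0032,"ty":0.0002,"tz":0.0235,"wx":-0.2,"wy":0.4,"wz":0.0,"claw":.087}
{"tx":0.0031,"ty":0.0001,"tz":0.0235,"wx":-0.2,"wy":0.4,"wz":0.0,"claw":.087}
{"tx":0.0029,"ty":0.0000,"tz":0.0235,"wx":-0.2,"wy":0.4,"wz":0.0,"claw":.087}
```

Emit:
move_arm(
  rows=[
    {"tx":0.004,"ty":-0.001,"tz":0.025,"wx":-0.2,"wy":0.4,"wz":0,"claw":0.075},
    {"tx":0.003,"ty":0,"tz":0.025,"wx":-0.2,"wy":0.4,"wz":0,"claw":0.075},
    {"tx":0.003,"ty":0,"tz":0.025,"wx":-0.2,"wy":0.4,"wz":0,"claw":0.075},
    {"tx":0.001,"ty":0,"tz":0.015,"wx":0,"wy":0.2,"wz":0,"claw":0.075},
  ],
)

```text
time_s: 37.25
position: [671.6, 76.6, 37.2]
orientation: [-0.337, 3.11, -0.001]
ft_force: [0.3, 1.1, 1.1]
finger_gap: 75.1
```

```bash
python3 -c "
from h import *
go(665.5,76,5.5,101.5,step=15)"
```

```text
t 37.25 tip [671.6  76.6  68.2] F [0.3 1.1 1.1] gap 75.1 q6 -1.71
{"tx":0.0014,"ty":0.0002,"tz":0.0125,"wx":-0.0,"wy":0.2,"wz":0.2,"claw":.087}
{"tx":0.0014,"ty":0.0002,"tz":0.0125,"wx":-0.0,"wy":0.2,"wz":0.2,"claw":.087}
{"tx":0.0013,"ty":0.0002,"tz":0.0125,"wx":-0.0,"wy":0.2,"wz":0.2,"claw":.087}
{"tx":0.0013,"ty":0.0002,"tz":0.0125,"wx":-0.0,"wy":0.2,"wz":0.2,"claw":.087}
{"tx":0.0013,"ty":0.0001,"tz":0.0125,"wx":-0.0,"wy":0.2,"wz":0.2,"claw":.087}
```

Emit:
move_arm(
  rows=[
    {"tx":0.003,"ty":0,"tz":0.018,"wx":0,"wy":0.3,"wz":0.2,"claw":0.075},
    {"tx":0.003,"ty":0,"tz":0.018,"wx":0,"wy":0.3,"wz":0.2,"claw":0.075},
    {"tx":0.001,"ty":0,"tz":0.015,"wx":0,"wy":0.2,"wz":0.2,"claw":0.075},
    {"tx":0,"ty":0,"tz":0.005,"wx":0,"wy":0,"wz":0,"claw":0.075},
    {"tx":0,"ty":0,"tz":0.002,"wx":0,"wy":0,"wz":0,"claw":0.075},
  ],
)

```text
time_s: 37.88
position: [665.8, 74.8, -23.4]
orientation: [-0.322, 3.125, -0.004]
ft_force: [-0.3, -0.8, 0.3]
finger_gap: 75.2
```

```bash
python3 -c "
from h import *
go(665.5,76,5.5,101.5,step=15)"
```

```text
t 37.88 tip [665.8  74.8   7.6] F [-0.3 -0.8  0.3] gap 75.2 q6 -1.72
{"tx":0.0000,"ty":0.0012,"tz":0.0021,"wx":-0.2,"wy":-0.0,"wz":0.3,"claw":.087}
```

Emit:
move_arm(
  rows=[
    {"tx":0,"ty":0.001,"tz":0.002,"wx":-0.2,"wy":0,"wz":0.2,"claw":0.05},
    {"tx":0,"ty":0,"tz":0,"wx":0,"wy":0,"wz":0,"claw":0.025},
    {"tx":0,"ty":0,"tz":0,"wx":0,"wy":0,"wz":0,"claw":0.025},
    {"tx":0,"ty":0,"tz":0,"wx":0,"wy":0,"wz":0,"claw":0.025},
    {"tx":0,"ty":0,"tz":0,"wx":0,"wy":0,"wz":0,"claw":0.025},
    {"tx":0,"ty":0,"tz":0,"wx":0,"wy":0,"wz":0,"claw":0.025},
  ],
)

```text
time_s: 38.62
position: [666.9, 76.3, -23.7]
orientation: [-0.316, 3.122, 0.003]
ft_force: [1.5, -0.1, -0.8]
finger_gap: 34.5
```

Emit:
move_arm(
  rows=[
    {"tx":0,"ty":0,"tz":-0.015,"wx":0,"wy":0,"wz":0,"claw":0.025},
    {"tx":0,"ty":0,"tz":-0.035,"wx":0,"wy":0,"wz":0,"claw":0.025},
    {"tx":0,"ty":0,"tz":-0.045,"wx":0,"wy":0,"wz":0,"claw":0.025},
    {"tx":0,"ty":0,"tz":-0.045,"wx":0,"wy":0,"wz":0,"claw":0.025},
    {"tx":0,"ty":0,"tz":-0.03,"wx":0,"wy":0,"wz":0,"claw":0.025},
  ],
)

```text
time_s: 39.25
position: [664.8, 75.2, 151.9]
orientation: [0.316, -3.124, -0.0]
ft_force: [-0.3, -0.2, -0.8]
finger_gap: 34.6
```

```bash
python3 -c "
from h import *
go(544.5,-257.5,175,94.8,step=45)
held(17,-72)"
```

```text
t 39.25 tip [664.8  75.2 182.9] F [-0.3 -0.2 -0.8] gap 34.6 q6 -1.72
{"tx":0.0231,"ty":-0.0377,"tz":0.0010,"wx":0.0,"wy":-0.0,"wz":0.8,"claw":.087}
{"tx":0.0225,"ty":-0.0381,"tz":0.0010,"wx":0.0,"wy":-0.0,"wz":0.8,"claw":.087}
{"tx":0.0219,"ty":-0.0384,"tz":0.0010,"wx":0.0,"wy":-0.0,"wz":0.8,"claw":.087}
{"tx":0.0214,"ty":-0.0387,"tz":0.0010,"wx":0.0,"wy":-0.0,"wz":0.8,"claw":.087}
{"tx":0.0208,"ty":-0.0390,"tz":0.0010,"wx":0.0,"wy":-0.0,"wz":0.8,"claw":.087}
{"tx":0.0202,"ty":-0.0393,"tz":0.0010,"wx":0.0,"wy":-0.0,"wz":0.8,"claw":.087}
{"tx":0.0196,"ty":-0.0396,"tz":0.0010,"wx":0.0,"wy":-0.0,"wz":0.8,"claw":.087}
{"tx":0.0191,"ty":-0.0399,"tz":0.0010,"wx":0.0,"wy":-0.0,"wz":0.8,"claw":.087}
held min [-49. -17. -71.] max [ 61.  16. -29.]
```

Emit:
move_arm(
  rows=[
    {"tx":0.023,"ty":-0.038,"tz":0,"wx":0,"wy":0,"wz":0.8,"claw":0.025},
    {"tx":0.022,"ty":-0.038,"tz":0,"wx":0,"wy":0,"wz":0.8,"claw":0.025},
    {"tx":0.022,"ty":-0.038,"tz":0,"wx":0,"wy":0,"wz":0.8,"claw":0.025},
    {"tx":0.021,"ty":-0.039,"tz":0,"wx":0,"wy":0,"wz":0.8,"claw":0.025},
    {"tx":0.021,"ty":-0.039,"tz":0,"wx":0,"wy":0,"wz":0.8,"claw":0.025},
    {"tx":0.02,"ty":-0.039,"tz":0,"wx":0,"wy":0,"wz":0.8,"claw":0.025},
    {"tx":0.02,"ty":-0.04,"tz":0,"wx":0,"wy":0,"wz":0.8,"claw":0.025},
    {"tx":0.016,"ty":-0.032,"tz":0,"wx":0,"wy":0,"wz":0.8,"claw":0.025},
    {"tx":0,"ty":0,"tz":0,"wx":0,"wy":0,"wz":0,"claw":0.025},
  ],
)

```text
time_s: 40.42
position: [547.8, -258.4, 163.1]
orientation: [-0.14, 3.12, 0.001]
ft_force: [0.9, -0.1, -0.4]
finger_gap: 34.5
```

```bash
python3 -c "
from h import *
go(545.8,-257.7,115,94.8,step=20)"
```

```text
t 40.42 tip [ 547.8 -258.4  194.1] F [ 0.9 -0.1 -0.4] gap 34.5 q6 -1.3
{"tx":0.0008,"ty":0.0002,"tz":0.0198,"wx":-0.0,"wy":0.3,"wz":0.1,"claw":.087}
{"tx":0.0007,"ty":0.0002,"tz":0.0198,"wx":-0.0,"wy":0.3,"wz":0.1,"claw":.087}
{"tx":0.0007,"ty":0.0002,"tz":0.0198,"wx":-0.0,"wy":0.3,"wz":0.1,"claw":.087}
{"tx":0.0006,"ty":0.0002,"tz":0.0198,"wx":-0.0,"wy":0.3,"wz":0.1,"claw":.087}
```

Emit:
move_arm(
  rows=[
    {"tx":0.001,"ty":0,"tz":0.02,"wx":0,"wy":0.3,"wz":0.1,"claw":0.025},
    {"tx":0.001,"ty":0,"tz":0.022,"wx":0,"wy":0.3,"wz":0.1,"claw":0.025},
    {"tx":0.001,"ty":0,"tz":0.022,"wx":0,"wy":0.3,"wz":0.1,"claw":0.025},
    {"tx":0,"ty":0,"tz":0.018,"wx":0,"wy":0.2,"wz":0,"claw":0.025},
    {"tx":0,"ty":0,"tz":0.006,"wx":0,"wy":0,"wz":0,"claw":0.025},
  ],
)

```text
time_s: 41.05
position: [548.3, -256.4, 75.9]
orientation: [-0.136, 3.133, -0.002]
ft_force: [0.4, -0.5, -0.8]
finger_gap: 34.7
```

```bash
python3 -c "
from h import *
go(545.8,-257.7,70,94.8,step=12)"
```

```text
t 41.05 tip [ 548.3 -256.4  106.9] F [ 0.4 -0.5 -0.8] gap 34.7 q6 -1.31
{"tx":0.0007,"ty":-0.0002,"tz":0.0092,"wx":-0.0,"wy":0.1,"wz":0.0,"claw":.087}
{"tx":0.0007,"ty":-0.0003,"tz":0.0092,"wx":-0.0,"wy":0.1,"wz":0.0,"claw":.087}
{"tx":0.0007,"ty":-0.0003,"tz":0.0092,"wx":-0.0,"wy":0.1,"wz":0.0,"claw":.087}
{"tx":0.0007,"ty":-0.0003,"tz":0.0092,"wx":-0.0,"wy":0.1,"wz":0.0,"claw":.087}
```

Emit:
move_arm(
  rows=[
    {"tx":0.001,"ty":0,"tz":0.012,"wx":0,"wy":0.1,"wz":0,"claw":0.025},
    {"tx":0.001,"ty":0,"tz":0.012,"wx":0,"wy":0.1,"wz":0,"claw":0.025},
    {"tx":0.001,"ty":0,"tz":0.007,"wx":0,"wy":0.1,"wz":0,"claw":0.025},
    {"tx":0,"ty":0,"tz":0.002,"wx":0,"wy":0,"wz":0,"claw":0.025},
  ],
)

```text
time_s: 41.55
position: [546.3, -256.7, 41.8]
orientation: [-0.138, 3.137, -0.004]
ft_force: [-0.5, 0.2, -1.6]
finger_gap: 34.8
```

```bash
python3 -c "
from h import *
go(545.8,-257.7,69.5,94.8,step=12)"
```

```text
t 41.55 tip [ 546.3 -256.7   72.8] F [-0.5  0.2 -1.6] gap 34.8 q6 -1.32
{"tx":0.0006,"ty":-0.0010,"tz":0.0033,"wx":-0.2,"wy":0.1,"wz":0.2,"claw":.087}
```

Emit:
move_arm(
  rows=[
    {"tx":0.001,"ty":-0.001,"tz":0.003,"wx":-0.1,"wy":0.1,"wz":0.1,"claw":0.025},
    {"tx":0,"ty":0,"tz":0.001,"wx":0,"wy":0,"wz":0,"claw":0.025},
    {"tx":0,"ty":0,"tz":0,"wx":0,"wy":0,"wz":0,"claw":0.025},
  ],
)

```text
time_s: 41.92
position: [545.7, -258.1, 38.5]
orientation: [-0.135, 3.138, -0.002]
ft_force: [-0.3, -0.9, 0.2]
finger_gap: 34.9
```

Emit:
move_arm(
  rows=[
    {"tx":0,"ty":0,"tz":0,"wx":0,"wy":0,"wz":0,"claw":0.045},
    {"tx":0,"ty":0,"tz":0,"wx":0,"wy":0,"wz":0,"claw":0.05},
    {"tx":0,"ty":0,"tz":0,"wx":0,"wy":0,"wz":0,"claw":0.05},
    {"tx":0,"ty":0,"tz":-0.015,"wx":0,"wy":0,"wz":0,"claw":0.05},
    {"tx":0,"ty":0,"tz":-0.03,"wx":0,"wy":0,"wz":0,"claw":0.05},
    {"tx":0,"ty":0,"tz":-0.04,"wx":0,"wy":0,"wz":0,"claw":0.05},
    {"tx":-0.02,"ty":0,"tz":-0.04,"wx":0,"wy":0,"wz":0,"claw":0.075},
    {"tx":-0.04,"ty":-0.01,"tz":-0.03,"wx":0,"wy":0,"wz":0,"claw":0.075},
    {"tx":-0.04,"ty":-0.02,"tz":-0.02,"wx":0,"wy":0,"wz":0,"claw":0.075},
    {"tx":-0.03,"ty":-0.01,"tz":0,"wx":0,"wy":0,"wz":0,"claw":0.075},
  ],
)

```text
time_s: 43.18
position: [681.1, -287.7, 231.1]
orientation: [-0.136, 3.127, -0.009]
ft_force: [-0.5, -1.0, -0.0]
finger_gap: 73.6
```

Emit:
move_arm(
  rows=[
    {"tx":0,"ty":0,"tz":0,"wx":0,"wy":0,"wz":0,"claw":0.075},
    {"tx":0,"ty":0,"tz":0,"wx":0,"wy":0,"wz":0,"claw":0.075},
    {"tx":0,"ty":0,"tz":0,"wx":0,"wy":0,"wz":0,"claw":0.075},
  ],
)

```text
time_s: 43.55
position: [681.2, -287.7, 232.0]
orientation: [-0.136, 3.127, -0.009]
ft_force: [0.9, -0.1, -0.0]
finger_gap: 74.8
```

```bash
python3 - <<'E'
from h import *
c=cam('wrist');save('w10.png',c);tray_world()
Q=cloud(c).reshape(-1,3)
a=np.radians(4.6); ex=np.array([np.cos(a),np.sin(a)]);ey=np.array([-ex[1],ex[0]]); d=Q[:,:2]-[547.9,-310.5]; X=d@ex;Y=d@ey
for s in(1,-1):
    m=(abs(X)<74)&(abs(Y*s-54)<30)&(Q[:,2]>69)&(Q[:,2]<104); print(s,m.sum(),rect(np.c_[X,Y][m]),'z',np.percentile(Q[m][:,2],98).round(1))
c=cam('scene');save('sc10.png',c)
E
```

```text
rib 823 ((-0.5, -1.3), (90, 9), 0.0) top 98.2
plate z 61.6 tilt [-0.03  0.06]
1 3082 ((4.4, 50.8), (35, 109), 89.9) z 97.2
-1 3106 ((4.6, -56.7), (110, 35), 1.2) z 97.1
```

View pics/w10.png

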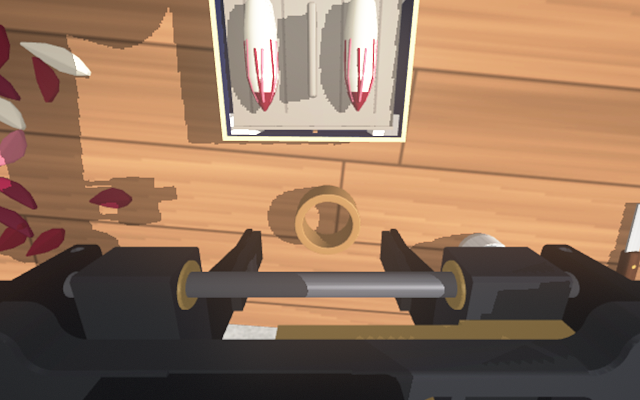

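View pics/sc10.png

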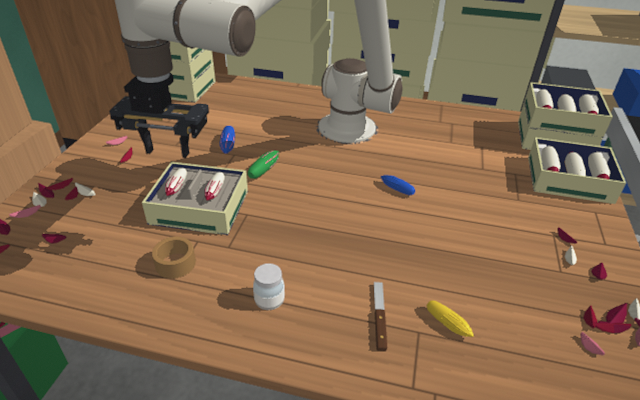

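```bash
python3 -c "
from h import *
print(arm.close_job())"
```

```text
the job is handed in; nothing more can be done
None
```

The carton is packed in two layers in the order asked, and the job is handed in at about 43.6 s of the 122 s.

**What my last checks showed**
- **Large heads:** measured before the tray went on. They lay on the floor about 2 mm and 1° at most from their lane middles.
- **Tray:** it sits level on the posts, tilted under 0.1°. The plate measures z 61.6 (62 expected), and the tray is about 1 mm off centre.
- **Small heads:** they lie on the plate within about 2 mm of the middle of each half sideways and within about 1° of the rib's direction. The last picture cut off their far ends. From the full length, I put them about 2 mm off centre lengthwise.
- **Bystanders:** the tape roll, knife, jar and look-alikes look unmoved. I judged this by eye from the before and after scene pictures and did not measure it.
- **Gripper:** it is raised well clear of everything.

**What went wrong or disagreed**
- **Fingertip position:** the reported TCP lies about 31 mm beyond the real fingertips, on all three cameras. Because of this, my first close only pinched the top of a large head. It stayed where it was, and I corrected for the offset from then on.
- **Scene and side cameras:** they differed by up to about 8 mm on object positions, so I placed everything by the wrist camera.

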